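# Lock the sharp clay tools away

## Task

Class is over: lock the sharp tools away in the plywood drawer cabinet on the left. Set its left dial to 4 o'clock and its right dial to 10 o'clock, then feel with the release pin for the hole hidden under the dried slip in the steel plate between the dials and push the button below it until the drawer springs out. Pull the drawer open, lay every sharp tool that is out on the table in it (of the needle tool, loop tool and clay knife, whichever are there), push the drawer shut until it latches, turn at least one dial well off the code, and leave the release pin standing in its wooden stand; do not disturb the cup of glaze behind the tools.

Things in the scene. Friction and masses are not known exactly. Their poses are not given: they have to be found in the camera images.
- cabinet: fixed plywood one-drawer cabinet, 210 deep (x), 250 wide (y), 103 high. Origin: centre of underside on the table; -x out of its front (the drawer opens that way), +y its left seen from the robot. On its top at x = -55 are the left dial (y = +74), the right dial (y = -74) and between them a 50 x 50 window (y = 0). The release button can go down only with both dials on the code.
- search_area (a point): centre of the window, at the flat steel plate in it: 3 below the cabinet top, 100 above the table; axes as cabinet. A 12 mm hole through the 5 thick plate lies within 14 mm of here in x and in y, anywhere, hidden by a film of dried slip (no resistance) like the other flat dots. A 6 mm tip drops 6 there onto the flat button, which yields up to 7 more (2.4 to 5.2 N).
- dial_left (a joint): left dial, rad: 0 = white pointer at 12 o'clock (cabinet +x), growing clockwise seen from above (1.571 = 3 o'clock, to the right), stops at -3 and +3. Code: 4 o'clock = 2.094, within 0.14. Turns with 0.03 N m, stays where it is left.
- dial_right (a joint): right dial, as the left one. Code: 10 o'clock = -1.047, within 0.14 rad.
- dial_left_grip (a point): on the left dial's axis, mid-height of its grip bar, 115 above the table. Bar 40 long, 11 wide, 108 to 122 above the table, on a disc of 44 diameter; a white line marks its pointer end. The point's x axis runs along the bar to the pointer and turns with the dial.
- dial_right_grip (a point): the same point of the right dial
- release (a joint): travel of the release button under the plate, in m: 0 up, 0.007 fully down; springs back up. About 0.004 frees the drawer; with a dial off the code it stops at about 0.002.
- drawer (a joint): how far the drawer is out, m: 0 shut and latched, 0.135 fully open. The button lets a spring kick it out to about 0.045; then it slides with about 1 N and stays where left. Closing: the last 0.025 goes against the spring (up to 7 N) and the latch; push to about -0.002 (stop at -0.0035), 8 to 15 N, then it rests latched near 0.
- drawer_handle (a point): middle of the drawer's pull: level steel bar, 10 diameter, 96 long (cabinet y), its axis 35 in front of the drawer's front board and 76 above the table, open behind for 70 between its posts. The front board reaches 97 above the table. Moves with the drawer.
- drawer_in (a point): middle of the drawer's grey floor, 13 above the table; moves with the drawer, axes as cabinet. Tray inside 170 long (x), 216 wide (y); side walls 39 high, front board 84 above the floor. Fully open, x from -85 to +50 is clear of the cabinet; under the lock things up to 50 high pass.
- pin_stand: fixed wooden block 56 x 56 x 50 high with an upright hole 11 mm in diameter and 47 deep in the middle of its top, in which the release pin stands. Origin: centre of its underside, z up. On the way to the cabinet stands an open green tool box, its lid 200 high.
- release_pin: release pin, 95 long, 60 g. Origin at the tip, z up the shaft: steel shaft 6 diameter with round end, z 0 to 45; brass collar 26 diameter, 45 to 49; square wooden handle 18 x 18, sides along its x and y, 49 to 95. Starts in pin_stand, collar on the block (tip 5 above the table).
- needle_tool: needle tool, 152 long, with a round wooden grip of 9 mm diameter (11 g). Origin: underside, mid-length, as it lies; y along the tool, the grip from y = -24 to +76, the needle towards -y. Balance at y = +26, lies on the table. May be absent (None from the start).
- loop_tool: loop trimming tool, 180 long, wooden handle 12 wide and 13 high from y = -40 to +90, wire loop towards -y (30 g). Origin: underside, mid-length; y along the tool. Balance at y = +25. May be absent.
- clay_knife: clay knife, thick black rubber grip with an orange end, 152 long, body 28 wide and 29 high from y = -76 to +48 (85 g). Origin: underside, mid-length; y along the tool. Balance at y = -14. May be absent.
- glaze_cup: white cup of glaze, 59 diameter, 58 high, behind the sharp tools, to be left alone. Origin: centre of its underside.

How it is judged:
By the outcome, as a careful person would: the job done as asked, in the order asked, and still so for the second after the job is handed in, with the robot touching nothing.
Of needle_tool, loop_tool, clay_knife only 1 to 3 are there at a start; the rules pass over those that are not, and their reading is None.
At some moment in a run one of loop_tool, clay_knife may be knocked a few centimetres aside while the robot is not near it.
It also fails if it takes over 210 s, if anything falls off the work surface, if the arm or the gripper's body presses on something with over 40 N, if the wrist force passes 120 N, or if a joint passes its speed limit or range.

## Robot

A 6-joint arm with a two-finger parallel gripper is mounted at the origin on a cart in front of the work surface, level with it; the furniture and walls round the work are solid. World frame = base frame: x ahead of the robot, y to its left, z up, the work surface at z = 0. Lengths are in mm, angles in rad, forces in N, time in s.
With the tool pointing down it reaches from about 275 to 1000 mm from the base axis. Payload 8.4 kg.
Tool frame: the origin (TCP) lies at the very end of the fingers, on their centre line; the grasp point (between the pads) lies 19 mm behind it (r.tcp_to_grasp is the distance from the TCP to the grasp point, in mm); z points along the fingers, y is the line along which they close (so a half turn about z gives the same grasp; the last joint's range is limited). The gripper opens to 85 mm and grips with 20 to 120 N. Pads are 22 mm wide; open, the fingers measure 114 mm over their backs; the gripper's body (76 mm by 85 mm) begins 54 mm behind the grasp point. The pads swing forward as they close: fully open they stand 13 mm farther back than shut.
Start: joints at [-1.108, 0.353, 1.633, -0, 1.155, -0.002], TCP at [280.151, -558.698, 231.281] pointing down, gripper open.
Joint ranges: [-2.63, 2.63], [-0.92, 2.1], [0.06, 2.66], [-1.3, 4.44], [0, 2.69], [-3.02, 3.02]. Speed limits (rad/s): [2.22, 2.22, 2.79, 3.14, 3.14, 3.14].

## Interface

Orientations are given as [roll, pitch, yaw] about the fixed x, y, z axes, in that order (R = Rz(yaw) Ry(pitch) Rx(roll)).
In Python, from rig import r gives the robot as it stands. The module is installed in compiled form; this text tells all that it offers.
- The arm moves only by the tool play_rows, never from a script. Its argument "rows" is a list of rows, each an object with "dp": the shift along the tool's x, y, z in units of 40 mm (1.0 is 40 mm), a list of three; "turn": the turn, a rotation vector about the tool's x, y, z in units of 6 degrees (1.0 is 6 degrees), a list of three; "fingers": the closure, from 0 (fully open) to 1 (shut). In form: [{"dp": [tx, ty, tz], "turn": [wx, wy, wz], "fingers": fingers}, ...]. A call has 1 to 5 rows; each row shifts and turns the commanded pose from where the row before left it, along the tool's axes as they then stand; what a row does not reach is not made up. A row lasts 1/12 s, in which the tool goes at most 41.7 mm and 7.16 degrees, less where a joint would pass 70% of its speed; a pose out of reach is approached as far as the arm can. A call is refused whole if a number of a shift passes 1 or a number of a turn 1, either way. A call with a gripper value outside its range is refused whole. The fingers move at their own pace and stop on an object; "force" is the grip in N (left out, the last holds). Time passes only in rows, so rows that do not move let the fingers close. It gives the time, the measured TCP pose, the force, the opening and the grip force at its end, in the units of the state.
- r.sense(): the state, without advancing time (a new reading comes with each control period).
- r.grab_frame(name): name is "scene" or "side" or "wrist"; returns a dict with "pixels" (400x640x3 uint8, red, green, blue), "fx", "fy", "cx", "cy" (pixels), "dist" ([k1, k2, p1, p2, k3] as OpenCV has them; the pictures are not rectified), "pose" (4x4, takes a point from camera to world coordinates). Camera axes: x right, y down, z forward; pixel columns grow to the right and rows downward; lengths in mm; the calibration is good to about 2 mm. A picture is of the moment at which its call begins. There is no depth.
- r.sign_off(): hands the job in; it is judged then, once.
The state is a dict: "clock": time; "qpos": joint angles; "qvel": joint speeds; "joint_efforts": joint torques, N m; "eef_pos": TCP position; "tcp_rot": TCP orientation; "contact_force": force on the tool from outside, world axes, zero at the start; "wrist_torque": the same for the moment, N m; "opening": opening from 0.0 (shut) to 1.0 (fully open); "grasp_force": force on a finger pad.
Only numpy, scipy, OpenCV 4.12 (cv2) and the standard library are available. Lean on these libraries where they do the work, as an engineer would, in place of code of your own. Each camera call takes 0.05 s, during which the arm holds its last target. There are 200 camera calls.

## Working session

There is one attempt and no reset: what is moved stays moved. The work goes in short steps, Python scripts to look and compute and a tool call to move; the robot and the scene stay as the last step left them, time stands still between calls to the robot, and variables do not carry over. Pictures are saved under pics/ and viewed, at most 14 in all, crops included, and the job is handed in when it is done.

Besides the shell and the picture viewer there is one more tool, called after "Emit:" as a command line: name --argument value ..., lists and objects as JSON in quotes. play_rows: Moves the arm, as the interface text tells. Its arguments: {"type":"object","properties":{"rows":{"type":"array"},"force":{"type":"number"}},"required":["rows"]}

```bash
mkdir -p pics
cat > h.py <<'E'
import numpy as np, cv2, sys
from scipy.spatial.transform import Rotation as R
from rig import r
def grab(n,save=None):
    f=r.grab_frame(n); f['K']=np.array([[f['fx'],0,f['cx']],[0,f['fy'],f['cy']],[0,0,1]],float); f['D']=np.array(f['dist'],float); f['pose']=np.array(f['pose'],float)
    if save: cv2.imwrite('pics/'+save,f['pixels'][:,:,::-1])
    return f
def onplane(f,uv,z):
    uv=np.array(uv,float).reshape(-1,1,2); n=cv2.undistortPoints(uv,f['K'],f['D']).reshape(-1,2)
    d=np.c_[n,np.ones(len(n))]@f['pose'][:3,:3].T; o=f['pose'][:3,3]
    return o+d*((z-o[2])/d[:,2])[:,None]
def proj(f,P):
    T=np.linalg.inv(f['pose']); rv=cv2.Rodrigues(T[:3,:3])[0]
    return cv2.projectPoints(np.array(P,float).reshape(-1,1,3),rv,T[:3,3],f['K'],f['D'])[0].reshape(-1,2)
def st():
    s=r.sense(); print({k:np.round(s[k],3).tolist() for k in ['clock','eef_pos','tcp_rot','contact_force','opening','grasp_force','qpos']}); return s
def rot(s): return R.from_euler('xyz',s['tcp_rot']).as_matrix()
def plan(target,yaw=None,s=None):
    "units of dp and turn toward target with tool down (x=[pi,0,yaw])"
    s=s or r.sense(); M=rot(s)
    print('dp units',np.round(M.T@(np.array(target)-s['eef_pos'])/40,3))
    if yaw is not None:
        w=(R.from_matrix(M).inv()*R.from_euler('xyz',[np.pi,0,yaw])).as_rotvec(degrees=True)/6
        print('turn units',np.round(w,3))
E
python3 - <<'E'
from h import *
for n in ['scene','side','wrist']:
    f=grab(n,n+'0.png'); print(n,np.round(f['pose'],2).tolist(),f['fx'],f['dist'])
st()
E
```

```text
scene [[-0.65, -0.6, 0.47, -23.95], [-0.76, 0.52, -0.39, 544.71], [-0.01, -0.61, -0.79, 1130.02], [0.0, 0.0, 0.0, 1.0]] 411.72935331651524 [-0.03971445  0.          0.          0.          0.        ]
side [[0.59, 0.55, -0.59, 1372.46], [0.81, -0.41, 0.42, -523.19], [-0.01, -0.73, -0.69, 1008.22], [0.0, 0.0, 0.0, 1.0]] 439.63051180320457 [-0.10965372  0.          0.          0.          0.        ]
wrist [[0.45, -0.85, -0.26, 345.16], [-0.89, -0.43, -0.13, -525.14], [-0.0, 0.29, -0.96, 374.18], [0.0, 0.0, 0.0, 1.0]] 300.73416244883884 [-0.03210382  0.          0.          0.          0.        ]
{'clock': 0.15, 'eef_pos': [279.981, -558.372, 230.707], 'tcp_rot': [-3.14, 0.0, 0.465], 'contact_force': [-0.492, 0.854, 0.583], 'opening': 1.002, 'grasp_force': 0.0, 'qpos': [-1.108, 0.354, 1.634, -0.0, 1.155, -0.002]}
```

View pics/scene0.png

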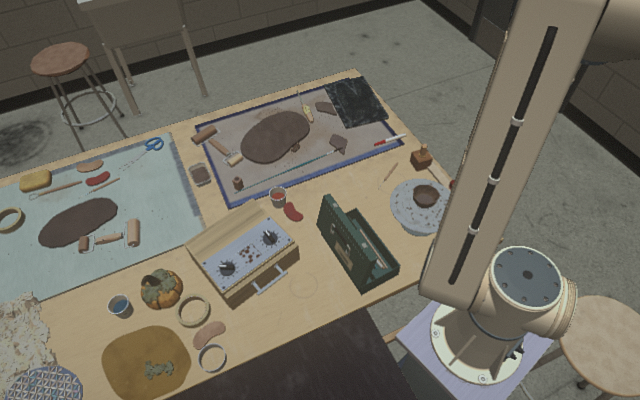

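View pics/side0.png

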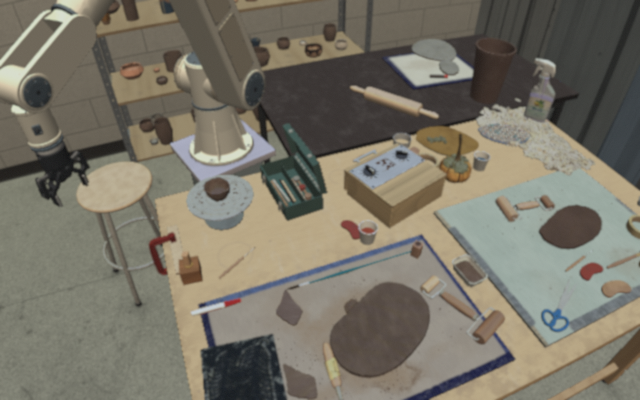

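Run:
```python
from h import *
f=grab('scene'); g=grab('side')
for n,p,z in [('cup',(278,197),30),('needle a',(397,165),4),('needle b',(382,183),4),('stand',(421,160),40),('cab TL',(188,243),103),('cab TR',(261,208),103),('cab front',(268,277),103),('dialL',(226,268),122),('dialR',(269,237),122),('box',(330,200),200),('red',(293,212),5),('blue cup',(120,305),30),('pen',(390,140),3)]:
    print(n,np.round(onplane(f,p,z)[0]))
for n,p,z in [('cup',(368,232),30),('stand',(190,268),40),('needle',(252,248),4),('n',(221,277),4),('dialL',(401,152),122),('dialR',(372,166),122),('red',(350,228),5)]: print('side',n,np.round(onplane(g,p,z)[0]))
im=f['pixels'][:,:,::-1]; a=cv2.resize(im[190:320,170:420],(800,416),interpolation=cv2.INTER_CUBIC)
b=cv2.resize(im[120:220,340:470],(400,308),interpolation=cv2.INTER_CUBIC); c=cv2.resize(g['pixels'][200:310,150:290,::-1],(400,314),interpolation=cv2.INTER_CUBIC)
o=np.zeros((600,800,3),np.uint8); o[:292]=cv2.resize(a,(800,416))[:292]; o[292:600,:400]=b; o[292:600,400:]=c[:308]
cv2.imwrite('pics/crop1.png',o)
```

```text
cup [724. 129.  30.]
needle a [ 574. -296.    4.]
needle b [ 550. -194.    4.]
stand [ 515. -351.   40.]
cab TL [712. 456. 103.]
cab TR [675. 222. 103.]
cab front [471. 342. 103.]
dialL [559. 417. 122.]
dialR [562. 270. 122.]
box [503.  89. 200.]
red [657. 119.   5.]
blue cup [710. 701.  30.]
pen [ 681. -371.    3.]
side cup [719. 135.  30.]
side stand [ 531. -365.   40.]
side needle [ 542. -172.    4.]
side n [ 584. -300.    4.]
side dialL [569. 407. 122.]
side dialR [567. 277. 122.]
side red [656. 118.   5.]
```

View pics/crop1.png

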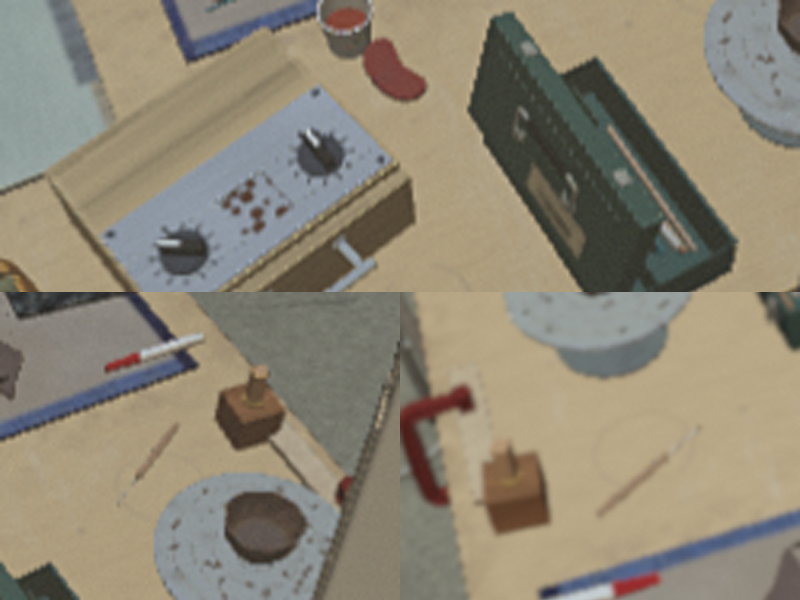

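View pics/wrist0.png

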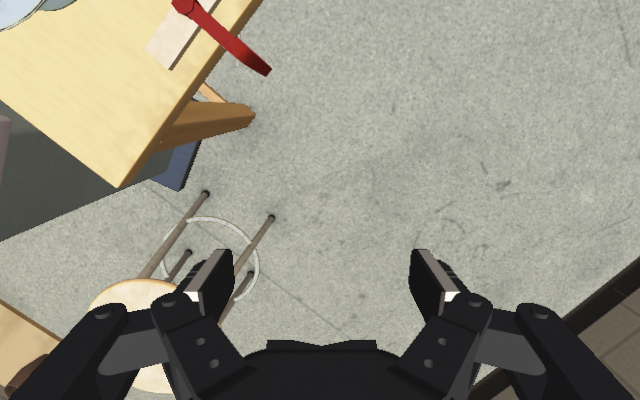

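The only sharp tool out seems to be the needle tool, in the scene view at about (388,172). The pin stand is at (421,157) and the glaze cup at (278,195). In the scene crop, the left dial points at about 10-11 o'clock and the right one at about 12. The wrist view shows only the floor. I'm moving over the cabinet for a closer look.

Emit:
play_rows --rows '[{"dp": [0, 0, -0.9], "turn": [0, 0, 0], "fingers": 0}, {"dp": [0, 0, -0.9], "turn": [0, 0, 0], "fingers": 0}, {"dp": [0.6, -0.73, 0], "turn": [0, 0, 0], "fingers": 0}, {"dp": [0.6, -0.73, 0], "turn": [0, 0, 0], "fingers": 0}, {"dp": [0.6, -0.73, 0], "turn": [0, 0, 0], "fingers": 0}]'

```text
clock: 0.67
eef_pos: [305.2, -447.2, 303.6]
tcp_rot: [3.141, -0.0, 0.463]
contact_force: [0.3, -0.2, 0.3]
opening: 0.999
grasp_force: 0.0
```

Emit:
play_rows --rows '[{"dp": [0.6, -0.73, 0], "turn": [0, 0, 0], "fingers": 0}, {"dp": [0.6, -0.73, 0], "turn": [0, 0, 0], "fingers": 0}, {"dp": [0.6, -0.73, 0], "turn": [0, 0, 0], "fingers": 0}, {"dp": [0.6, -0.73, 0], "turn": [0, 0, 0], "fingers": 0}, {"dp": [0.6, -0.73, 0], "turn": [0, 0, 0], "fingers": 0}]'

```text
clock: 1.08
eef_pos: [346.9, -262.1, 303.3]
tcp_rot: [3.141, -0.0, 0.464]
contact_force: [1.7, 0.0, 0.2]
opening: 1.0
grasp_force: 0.0
```

Run:
```python
from h import *
s=st(); plan([480,330,300])
f=grab('scene'); g=grab('side'); im=f['pixels'][:,:,::-1]; o=np.zeros((600,800,3),np.uint8)
o[:360]=cv2.resize(im[80:210,180:469],(800,360),interpolation=cv2.INTER_CUBIC)
o[360:,:400]=cv2.resize(im[130:270,0:233],(400,240),interpolation=cv2.INTER_CUBIC)
o[360:,400:]=cv2.resize(g['pixels'][230:400,180:463,::-1],(400,240),interpolation=cv2.INTER_CUBIC)
cv2.imwrite('pics/crop2.png',o)
```

```text
{'clock': 1.083, 'eef_pos': [346.93, -262.078, 303.317], 'tcp_rot': [3.141, -0.0, 0.464], 'contact_force': [1.652, 0.033, 0.245], 'opening': 1.0, 'grasp_force': 0.0, 'qpos': [-0.65, -0.024, 1.926, 0.0, 1.24, 0.456]}
dp units [  9.603 -11.745   0.083]
```

View pics/crop2.png

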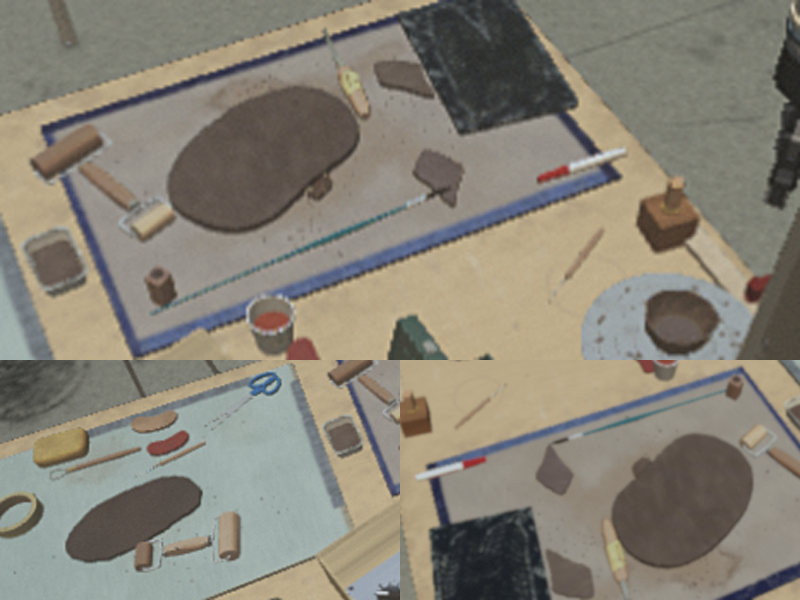

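The mats hold only scenery such as clay, rollers, brushes and a palette knife. The loop-like tool on the blue mat, at scene (55,190), is beyond reach. I'm continuing to the cabinet.

Emit:
play_rows --rows '[{"dp": [0.6, -0.73, 0], "turn": [0, 0, 0], "fingers": 0}, {"dp": [0.6, -0.73, 0], "turn": [0, 0, 0], "fingers": 0}, {"dp": [0.6, -0.73, 0], "turn": [0, 0, 0], "fingers": 0}, {"dp": [0.6, -0.73, 0], "turn": [0, 0, 0], "fingers": 0}, {"dp": [0.6, -0.73, 0], "turn": [0, 0, 0], "fingers": 0}]'

```text
clock: 1.6
eef_pos: [389.0, -78.4, 303.5]
tcp_rot: [3.141, -0.001, 0.464]
contact_force: [2.1, -0.7, 0.5]
opening: 0.998
grasp_force: 0.0
```

Emit:
play_rows --rows '[{"dp": [0.6, -0.73, 0], "turn": [0, 0, 0], "fingers": 0}, {"dp": [0.6, -0.73, 0], "turn": [0, 0, 0], "fingers": 0}, {"dp": [0.6, -0.73, 0], "turn": [0, 0, 0], "fingers": 0}, {"dp": [0.6, -0.73, 0], "turn": [0, 0, 0], "fingers": 0}, {"dp": [0.6, -0.73, 0], "turn": [0, 0, 0], "fingers": 0}]'

```text
clock: 2.02
eef_pos: [431.1, 106.4, 303.5]
tcp_rot: [3.141, -0.001, 0.465]
contact_force: [1.1, -0.9, 0.2]
opening: 1.001
grasp_force: 0.0
```

Emit:
play_rows --rows '[{"dp": [0.6, -0.73, 0], "turn": [0, 0, 0], "fingers": 0}, {"dp": [0.6, -0.73, 0], "turn": [0, 0, 0], "fingers": 0}, {"dp": [0.6, -0.73, 0], "turn": [0, 0, 0], "fingers": 0}, {"dp": [0.6, -0.73, 0], "turn": [0, 0, 0], "fingers": 0}, {"dp": [0, 0, 0], "turn": [0, 0, -1], "fingers": 0}]'

```text
clock: 2.43
eef_pos: [465.8, 257.5, 303.1]
tcp_rot: [-3.14, -0.002, 0.569]
contact_force: [-0.3, -0.9, -0.2]
opening: 1.001
grasp_force: 0.0
```

Emit:
play_rows --rows '[{"dp": [0, 0, 0], "turn": [0, 0, -1], "fingers": 0}, {"dp": [0, 0, 0], "turn": [0, 0, -1], "fingers": 0}, {"dp": [0, 0, 0], "turn": [0, 0, -1], "fingers": 0}, {"dp": [0, 0, 0], "turn": [0, 0, -1], "fingers": 0}, {"dp": [0, 0, 0], "turn": [0, 0, 0], "fingers": 0}]'

```text
clock: 2.85
eef_pos: [464.6, 252.0, 303.1]
tcp_rot: [3.141, 0.0, 0.993]
contact_force: [0.1, -0.5, 0.2]
opening: 0.996
grasp_force: 0.0
```

Run:
```python
from h import *
s=st(); f=grab('wrist','w1.png'); print(np.round(f['pose'],2).tolist())
g=grab('scene'); print(np.round(onplane(g,[(29,197),(82,182)],8)))
```

```text
{'clock': 2.85, 'eef_pos': [464.574, 251.955, 303.128], 'tcp_rot': [3.141, 0.0, 0.993], 'contact_force': [0.077, -0.471, 0.226], 'opening': 0.996, 'grasp_force': 0.0, 'qpos': [0.494, 0.137, 1.753, -0.0, 1.251, 1.072]}
[[0.84, -0.52, -0.16, 504.08], [-0.55, -0.8, -0.24, 313.99], [-0.0, 0.29, -0.96, 446.66], [0.0, 0.0, 0.0, 1.0]]
[[1323.  790.    8.]
 [1262.  617.    8.]]
```

View pics/w1.png

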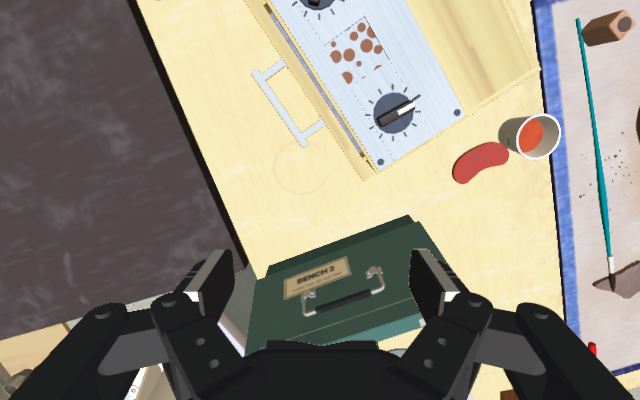

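Run:
```python
from h import *
f=grab('wrist'); 
for n,p,z in [('discR',(393,113),108),('barback',(378,121),122),('pointer',(418,97),122),('handle1',(257,74),81),('handle2',(304,143),81),('screw1',(380,162),103),('screw2',(457,113),103),('win',(353,54),100),('discL',(318,-5),108),('mark',(300,167),0),('lid',(265,267),200),('lid2',(410,217),200)]: print(n,np.round(onplane(f,p,z)[0],1))
```

```text
discR [566.3 265.4 108. ]
barback [546.5 269.  122. ]
pointer [593.4 267.1 122. ]
handle1 [463.7 384.2  81. ]
handle2 [464.2 290.3  81. ]
screw1 [527.5 225.4 103. ]
screw2 [627.  225.6 103. ]
win [562.5 340.3 100. ]
discL [561.  404.8 108. ]
mark [429.9 258.8   0. ]
lid [383.  224.3 200. ]
lid2 [518.4 193.7 200. ]
```

Emit:
play_rows --rows '[{"dp": [0, 0, 0], "turn": [0, 0, -1], "fingers": 0}, {"dp": [0, 0, 0], "turn": [0, 0, -1], "fingers": 0}, {"dp": [0, 0, 0], "turn": [0, 0, -1], "fingers": 0}, {"dp": [0, 0, 0], "turn": [0, 0, -1], "fingers": 0}, {"dp": [0, 0, 0], "turn": [0, 0, -1], "fingers": 0}]'

```text
clock: 3.42
eef_pos: [464.3, 252.1, 303.3]
tcp_rot: [3.142, 0.0, 1.514]
contact_force: [-0.1, -0.1, -0.2]
opening: 0.998
grasp_force: 0.0
```

Emit:
play_rows --rows '[{"dp": [0, 0, 0], "turn": [0, 0, -1], "fingers": 0}, {"dp": [0, 0, 0], "turn": [0, 0, -1], "fingers": 0}, {"dp": [0, 0, 0], "turn": [0, 0, -1], "fingers": 0}, {"dp": [0, 0, 0], "turn": [0, 0, -1], "fingers": 0}, {"dp": [0, 0, 0], "turn": [0, 0, -1], "fingers": 0}]'

```text
clock: 3.83
eef_pos: [464.3, 252.1, 303.3]
tcp_rot: [3.141, 0.0, 2.038]
contact_force: [0.1, -0.9, -0.9]
opening: 0.998
grasp_force: 0.0
```

Emit:
play_rows --rows '[{"dp": [0, 0, 0], "turn": [0, 0, -1], "fingers": 0}, {"dp": [0, 0, 0], "turn": [0, 0, -1], "fingers": 0}, {"dp": [0, 0, 0], "turn": [0, 0, -1], "fingers": 0}, {"dp": [0, 0, 0], "turn": [0, 0, -1], "fingers": 0}, {"dp": [0, 0, 0], "turn": [0, 0, -1], "fingers": 0}]'

```text
clock: 4.25
eef_pos: [464.3, 252.1, 303.3]
tcp_rot: [3.142, 0.0, 2.561]
contact_force: [0.9, 0.1, -0.3]
opening: 0.999
grasp_force: 0.0
```

Emit:
play_rows --rows '[{"dp": [0, 0, 0], "turn": [0, 0, -1], "fingers": 0}, {"dp": [0, 0, 0], "turn": [0, 0, -1], "fingers": 0}, {"dp": [0, 0, 0], "turn": [0, 0, -1], "fingers": 0}, {"dp": [0, 0, 0], "turn": [0, 0, -1], "fingers": 0}, {"dp": [0, 0, 0], "turn": [0, 0, -1], "fingers": 0}]'

```text
clock: 4.67
eef_pos: [464.3, 252.1, 303.3]
tcp_rot: [3.142, 0.0, 3.085]
contact_force: [0.8, -0.4, 0.1]
opening: 1.002
grasp_force: 0.0
```

Emit:
play_rows --rows '[{"dp": [-0.85, 0.15, 0.4], "turn": [0, 0, 0], "fingers": 0}, {"dp": [-0.85, 0.15, 0.4], "turn": [0, 0, 0], "fingers": 0}, {"dp": [-0.85, 0.15, 0.4], "turn": [0, 0, 0], "fingers": 0}, {"dp": [0, 0, 0.8], "turn": [0, 0, 0], "fingers": 0}, {"dp": [0, 0, 0.8], "turn": [0, 0, 0], "fingers": 0}]'

```text
clock: 5.08
eef_pos: [569.6, 264.3, 190.6]
tcp_rot: [3.14, 0.003, 3.079]
contact_force: [-0.4, -1.3, -0.5]
opening: 0.997
grasp_force: 0.0
```

Run:
```python
from h import *
s=st(); f=grab('wrist','w2.png'); plan([568,266.5,111],3.10)
```

```text
{'clock': 5.083, 'eef_pos': [569.6, 264.349, 190.612], 'tcp_rot': [3.14, 0.003, 3.079], 'contact_force': [-0.416, -1.273, -0.481], 'opening': 0.997, 'grasp_force': 0.0, 'qpos': [0.432, 0.395, 1.667, -0.0, 1.076, -1.076]}
dp units [-0.083  0.111  1.807]
turn units [-0.036 -0.068 -0.199]
```

View pics/w2.png

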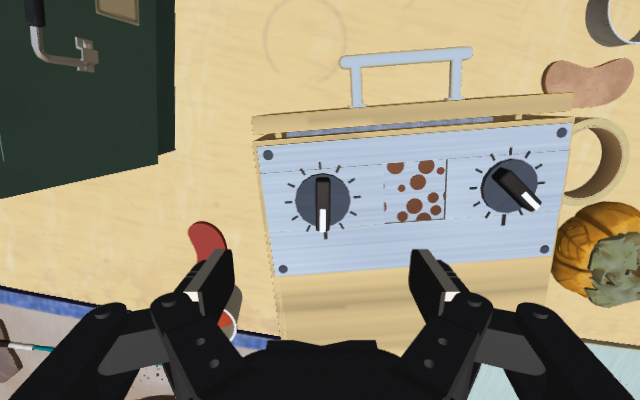

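The wrist view shows the right dial at (323,203), the window at (416,190), the left dial at (511,187) and the handle at (405,57).

Run:
```python
from h import *
s=st(); f=grab('wrist'); im=f['pixels']; hsv=cv2.cvtColor(im,cv2.COLOR_RGB2HSV)
for n,p,z in [('discR',(323,202),108),('R back',(323,180),122),('R ptr',(323,231),122),('discL',(511,187),108),('L back',(497,171),122),('L ptr',(537,207),122),('h1',(343,62),80),('h2',(470,52),80),('sc1',(268,155),103),('sc2',(283,269),103),('sc3',(561,132),103),('sc4',(544,250),103),('w1',(386,163),100),('w2',(386,223),100),('w3',(445,159),100),('w4',(445,219),100),('cup',(232,322),58),('frontL',(254,122),97),('frontR',(572,98),97)]: print(n,np.round(onplane(f,p,z)[0],1))
m=((hsv[...,1]>90)&(hsv[...,2]<190)).astype(np.uint8); m[:,:380]=0;m[:,450:]=0;m[:155]=0;m[228:]=0
n,l,stt,c=cv2.connectedComponentsWithStats(m)
for i in range(1,n):
    if stt[i,4]>8: print(stt[i,4],np.round(onplane(f,c[i],100)[0,:2],1), np.round(np.sqrt(stt[i,4]*4/np.pi)/300.7*(f['pose'][2,3]-100),1))
plan([568,266.5,111],3.10)
```

```text
{'clock': 5.133, 'eef_pos': [564.93, 262.506, 183.306], 'tcp_rot': [-3.138, -0.007, 3.079], 'contact_force': [-2.584, -1.366, -5.408], 'opening': 0.998, 'grasp_force': 0.0, 'qpos': [0.433, 0.401, 1.676, -0.0, 1.072, -1.076]}
discR [559.8 264.5 108. ]
R back [539.4 265.6 122. ]
R ptr [577.8 263.4 122. ]
discL [556.5 408.  108. ]
L back [540.1 387.7 122. ]
L ptr [568.7 420.3 122. ]
h1 [458.  285.8  80. ]
h2 [456.1 382.6  80. ]
sc1 [522.1 225.5 103. ]
sc2 [618.1 227.4 103. ]
sc3 [517.6 444.7 103. ]
sc4 [614.4 446.1 103. ]
w1 [534.1 314.2 100. ]
w2 [583.1 314.2 100. ]
w3 [533.6 359.3 100. ]
w4 [582.6 362.  100. ]
cup [704.4 158.1  58. ]
frontL [497.7 216.6  97. ]
frontR [493.5 454.1  97. ]
163 [545.7 349.8] 10.9
147 [545.  325.2] 10.3
36 [549.5 361. ] 5.1
177 [557.8 343.4] 11.4
30 [561.9 330.3] 4.7
82 [571.6 356.2] 7.7
182 [577.9 341.1] 11.5
73 [582.5 358.9] 7.3
53 [585.5 331.4] 6.2
55 [587.3 349.5] 6.3
dp units [-0.103  0.114  1.871]
turn units [-0.042 -0.08  -0.192]
```

Run:
```python
from h import *
s=st(); f=grab('wrist','w3.png'); im=f['pixels']; hsv=cv2.cvtColor(im,cv2.COLOR_RGB2HSV)
m=(hsv[...,2]<125).astype(np.uint8); m[240:]=0; m[:110]=0; m[:,:250]=0
m=cv2.morphologyEx(m,cv2.MORPH_OPEN,np.ones((9,9)))
cs,_=cv2.findContours(m,0,2)
for c in cs:
    if cv2.contourArea(c)<300: continue
    e=cv2.fitEllipse(cv2.convexHull(c)); print('disc',np.round(e[0]),np.round(e[1]),np.round(onplane(f,e[0],107)[0],1))
    w=np.zeros(m.shape,np.uint8); cv2.circle(w,tuple(int(v) for v in e[0]),33,1,-1)
    w&=((hsv[...,2]>215)&(hsv[...,1]<25)).astype(np.uint8)
    n,l,stt,cc=cv2.connectedComponentsWithStats(w)
    for i in range(1,n):
        if stt[i,4]>25: print('  white',stt[i,4],cc[i].round(),np.round(onplane(f,cc[i],122)[0],1))
m=(hsv[...,1]>90).astype(np.uint8); m[:,:384]=0;m[:,446:]=0;m[:160]=0;m[228:]=0
for n,p in [('sc1',(268,155))]: print(np.round(onplane(f,p,103)[0],1))
```

```text
{'clock': 5.183, 'eef_pos': [564.266, 262.481, 185.878], 'tcp_rot': [-3.137, -0.008, 3.08], 'contact_force': [-0.285, -0.933, -0.453], 'opening': 1.002, 'grasp_force': 0.0, 'qpos': [0.433, 0.398, 1.674, -0.0, 1.078, -1.076]}
disc [588. 227.] [20. 42.] [594.4 478.6 107. ]
disc [326. 208.] [53. 55.] [565.6 266.1 107. ]
  white 111 [326. 230.] [577.2 265.5 122. ]
disc [515. 195.] [51. 59.] [563.2 413.7 107. ]
  white 85 [535. 208.] [569.9 420.6 122. ]
disc [601. 172.] [44. 67.] [549.  480.9 107. ]
[521.8 224.9 103. ]
```

Emit:
play_rows --rows '[{"dp": [-0.03, 0.09, 0.6], "turn": [-0.04, -0.08, -0.2], "fingers": 0.4}, {"dp": [0, 0, 0.6], "turn": [0, 0, 0], "fingers": 0.5}, {"dp": [0, 0, 0.6], "turn": [0, 0, 0], "fingers": 0.5}, {"dp": [0, 0, 0.07], "turn": [0, 0, 0], "fingers": 0.6}, {"dp": [0, 0, 0], "turn": [0, 0, 0], "fingers": 0.6}]'

```text
clock: 5.65
eef_pos: [569.0, 268.0, 117.5]
tcp_rot: [3.138, 0.008, 3.103]
contact_force: [0.1, 1.1, 0.7]
opening: 0.399
grasp_force: 0.0
```

Run:
```python
from h import *
s=st(); f=grab('wrist','w4.png'); plan([565.6,266,111],3.10)
```

```text
{'clock': 5.65, 'eef_pos': [568.972, 268.023, 117.468], 'tcp_rot': [3.138, 0.008, 3.103], 'contact_force': [0.058, 1.15, 0.667], 'opening': 0.399, 'grasp_force': 0.0, 'qpos': [0.438, 0.477, 1.724, -0.0, 0.932, -1.094]}
dp units [ 0.104 -0.065  0.187]
turn units [0.047 0.096 0.031]
```

View pics/w4.png

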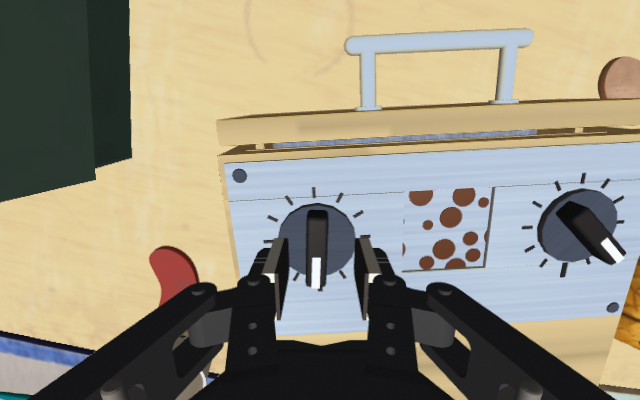

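Emit:
play_rows --rows '[{"dp": [0.08, -0.05, 0.1], "turn": [0.05, 0.09, 0], "fingers": 0.6}, {"dp": [0, 0, 0.06], "turn": [0, 0, 0], "fingers": 0.8}, {"dp": [0, 0, 0], "turn": [0, 0, 0], "fingers": 1}, {"dp": [0, 0, 0], "turn": [0, 0, 0], "fingers": 1}, {"dp": [0, 0, 0], "turn": [0, 0, 0], "fingers": 1}]' --force 30

```text
clock: 6.12
eef_pos: [566.1, 265.7, 111.1]
tcp_rot: [-3.14, -0.0, 3.104]
contact_force: [-0.0, -3.4, 6.3]
opening: 0.117
grasp_force: 32.5
```

Emit:
play_rows --rows '[{"dp": [0, 0, 0], "turn": [0, 0, 0], "fingers": 1}, {"dp": [0, 0, 0], "turn": [0, 0, 0], "fingers": 1}]'

```text
clock: 6.28
eef_pos: [566.1, 265.7, 111.1]
tcp_rot: [-3.14, -0.0, 3.104]
contact_force: [-0.7, -4.4, 6.7]
opening: 0.115
grasp_force: 32.5
```

Emit:
play_rows --rows '[{"dp": [0, 0, 0], "turn": [0, 0, -1], "fingers": 1}, {"dp": [0, 0, 0], "turn": [0, 0, -1], "fingers": 1}, {"dp": [0, 0, 0], "turn": [0, 0, -1], "fingers": 1}, {"dp": [0, 0, 0], "turn": [0, 0, -1], "fingers": 1}, {"dp": [0, 0, 0], "turn": [0, 0, -1], "fingers": 1}]'

```text
clock: 6.7
eef_pos: [566.2, 265.2, 111.1]
tcp_rot: [-3.14, -0.001, -2.651]
contact_force: [-0.1, -7.0, 6.9]
opening: 0.119
grasp_force: 32.6
```

Emit:
play_rows --rows '[{"dp": [0, 0, 0], "turn": [0, 0, -1], "fingers": 1}, {"dp": [0, 0, 0], "turn": [0, 0, -1], "fingers": 1}, {"dp": [0, 0, 0], "turn": [0, 0, -1], "fingers": 1}, {"dp": [0, 0, 0], "turn": [0, 0, -1], "fingers": 1}, {"dp": [0, 0, 0], "turn": [0, 0, -1], "fingers": 1}]'

```text
clock: 7.12
eef_pos: [566.5, 264.8, 111.1]
tcp_rot: [-3.14, -0.002, -2.127]
contact_force: [1.5, -9.1, 6.9]
opening: 0.117
grasp_force: 32.5
```

Emit:
play_rows --rows '[{"dp": [0, 0, 0], "turn": [0, 0, -0.5], "fingers": 1}, {"dp": [0, 0, 0], "turn": [0, 0, 0], "fingers": 1}, {"dp": [0, 0, 0], "turn": [0, 0, 0], "fingers": 1}]'

```text
clock: 7.37
eef_pos: [566.6, 264.8, 111.1]
tcp_rot: [-3.14, -0.002, -2.079]
contact_force: [1.4, -8.9, 6.7]
opening: 0.118
grasp_force: 32.5
```

Emit:
play_rows --rows '[{"dp": [0, 0, 0], "turn": [0, 0, 0], "fingers": 0.6}, {"dp": [0, 0, 0], "turn": [0, 0, 0], "fingers": 0.6}, {"dp": [0, 0, 0], "turn": [0, 0, 0], "fingers": 0.6}, {"dp": [0, 0, -0.5], "turn": [0, 0, 0], "fingers": 0.5}, {"dp": [0, 0, -0.7], "turn": [0, 0, 0], "fingers": 0.5}]'

```text
clock: 7.78
eef_pos: [563.8, 265.6, 156.0]
tcp_rot: [3.138, -0.006, -2.08]
contact_force: [0.4, 0.7, 0.3]
opening: 0.499
grasp_force: 0.0
```

Emit:
play_rows --rows '[{"dp": [0, 0, 0], "turn": [0, 0, 0.8], "fingers": 0.5}, {"dp": [0, 0, 0], "turn": [0, 0, 0.9], "fingers": 0.5}, {"dp": [0, 0, 0], "turn": [0, 0, 0.8], "fingers": 0.5}, {"dp": [-0.65, 0.66, 0], "turn": [0, 0, 0], "fingers": 0.5}, {"dp": [-0.65, 0.66, 0], "turn": [0, 0, 0], "fingers": 0.5}]'

```text
clock: 8.2
eef_pos: [564.3, 340.0, 158.2]
tcp_rot: [3.141, -0.001, -2.345]
contact_force: [0.4, -0.8, 0.3]
opening: 0.5
grasp_force: 0.0
```

Emit:
play_rows --rows '[{"dp": [-0.65, 0.66, 0], "turn": [0, 0, 0], "fingers": 0.5}, {"dp": [-0.65, 0.66, 0], "turn": [0, 0, 0], "fingers": 0.6}, {"dp": [0, 0, 0], "turn": [0, 0, 0], "fingers": 0.6}, {"dp": [0, 0, 0], "turn": [0, 0, 0], "fingers": 0.6}]'

```text
clock: 8.53
eef_pos: [561.7, 416.4, 157.4]
tcp_rot: [3.141, -0.002, -2.339]
contact_force: [-0.2, -0.7, -0.4]
opening: 0.395
grasp_force: 0.0
```

Run:
```python
from h import *
s=st(); f=grab('wrist','w5.png'); plan([563.2,413.7,111],-2.34)
```

```text
{'clock': 8.533, 'eef_pos': [561.68, 416.412, 157.41], 'tcp_rot': [3.141, -0.002, -2.339], 'contact_force': [-0.203, -0.676, -0.353], 'opening': 0.395, 'grasp_force': 0.0, 'qpos': [0.636, 0.536, 1.521, 0.0, 1.087, -1.738]}
dp units [-0.007 -0.046  1.159]
turn units [ 0.001 -0.023  0.   ]
```

View pics/w5.png

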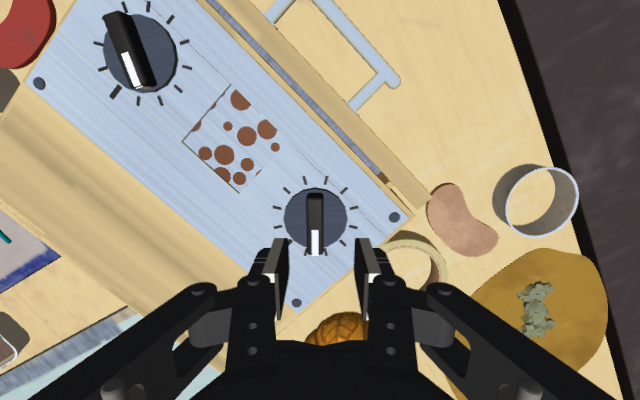

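The right dial's pointer now reads 10 o'clock. The left bar, at (315,222), lines up with the fingers.

Emit:
play_rows --rows '[{"dp": [0, -0.04, 0.6], "turn": [0, 0, 0], "fingers": 0.6}, {"dp": [0, 0, 0.56], "turn": [0, 0, 0], "fingers": 0.7}, {"dp": [0, 0, 0], "turn": [0, 0, 0], "fingers": 1}, {"dp": [0, 0, 0], "turn": [0, 0, 0], "fingers": 1}, {"dp": [0, 0, 0], "turn": [0, 0, 0], "fingers": 1}]'

```text
clock: 9.0
eef_pos: [563.1, 411.7, 110.2]
tcp_rot: [3.141, -0.004, -2.343]
contact_force: [2.4, 1.5, -14.5]
opening: 0.116
grasp_force: 32.2
```

Emit:
play_rows --rows '[{"dp": [0, 0, 0], "turn": [0, 0, 0], "fingers": 1}, {"dp": [0, 0, 0], "turn": [0, 0, 0], "fingers": 1}, {"dp": [0, 0, 0], "turn": [0, 0, 1], "fingers": 1}, {"dp": [0, 0, 0], "turn": [0, 0, 1], "fingers": 1}, {"dp": [0, 0, 0], "turn": [0, 0, 1], "fingers": 1}]'

```text
clock: 9.42
eef_pos: [562.6, 412.3, 110.2]
tcp_rot: [-3.141, -0.004, -2.661]
contact_force: [1.6, 2.8, -18.3]
opening: 0.115
grasp_force: 31.8
```

Emit:
play_rows --rows '[{"dp": [0, 0, 0], "turn": [0, 0, 1], "fingers": 1}, {"dp": [0, 0, 0], "turn": [0, 0, 1], "fingers": 1}, {"dp": [0, 0, 0], "turn": [0, 0, 1], "fingers": 1}, {"dp": [0, 0, 0], "turn": [0, 0, 1], "fingers": 1}, {"dp": [0, 0, 0], "turn": [0, 0, 1], "fingers": 1}]'

```text
clock: 9.83
eef_pos: [562.3, 413.4, 110.2]
tcp_rot: [-3.141, -0.003, 3.098]
contact_force: [0.7, 7.6, -20.5]
opening: 0.116
grasp_force: 31.6
```

Emit:
play_rows --rows '[{"dp": [0, 0, 0], "turn": [0, 0, 1], "fingers": 1}, {"dp": [0, 0, 0], "turn": [0, 0, 1], "fingers": 1}, {"dp": [0, 0, 0], "turn": [0, 0, 1], "fingers": 1}, {"dp": [0, 0, 0], "turn": [0, 0, 1], "fingers": 1}, {"dp": [0, 0, 0], "turn": [0, 0, 1], "fingers": 1}]'

```text
clock: 10.25
eef_pos: [562.6, 414.5, 110.3]
tcp_rot: [-3.141, -0.003, 2.575]
contact_force: [2.2, 11.6, -22.7]
opening: 0.118
grasp_force: 31.2
```

Emit:
play_rows --rows '[{"dp": [0, 0, 0], "turn": [0, 0, 1], "fingers": 1}, {"dp": [0, 0, 0], "turn": [0, 0, 1], "fingers": 1}, {"dp": [0, 0, 0], "turn": [0, 0, 1], "fingers": 1}, {"dp": [0, 0, 0], "turn": [0, 0, 1], "fingers": 1}, {"dp": [0, 0, 0], "turn": [0, 0, 1], "fingers": 1}]'

```text
clock: 10.67
eef_pos: [563.5, 415.4, 110.3]
tcp_rot: [3.141, -0.003, 2.051]
contact_force: [6.1, 15.2, -26.8]
opening: 0.121
grasp_force: 30.8
```

Emit:
play_rows --rows '[{"dp": [0, 0, 0], "turn": [0, 0, 1], "fingers": 1}, {"dp": [0, 0, 0], "turn": [0, 0, 1], "fingers": 1}, {"dp": [0, 0, 0], "turn": [0, 0, 1], "fingers": 1}, {"dp": [0, 0, 0], "turn": [0, 0, 1], "fingers": 1}, {"dp": [0, 0, 0], "turn": [0, 0, 1], "fingers": 1}]'

```text
clock: 11.08
eef_pos: [564.6, 415.7, 110.3]
tcp_rot: [3.14, -0.004, 1.528]
contact_force: [10.0, 15.2, -29.9]
opening: 0.119
grasp_force: 30.4
```

Emit:
play_rows --rows '[{"dp": [0, 0, 0], "turn": [0, 0, 1], "fingers": 1}, {"dp": [0, 0, 0], "turn": [0, 0, 1], "fingers": 1}, {"dp": [0, 0, 0], "turn": [0, 0, 1], "fingers": 1}, {"dp": [0, 0, 0], "turn": [0, 0, 1], "fingers": 1}, {"dp": [0, 0, 0], "turn": [0, 0, 0.5], "fingers": 1}]'

```text
clock: 11.5
eef_pos: [565.7, 415.5, 110.4]
tcp_rot: [3.14, -0.005, 1.056]
contact_force: [14.6, 13.8, -30.9]
opening: 0.12
grasp_force: 30.2
```

Emit:
play_rows --rows '[{"dp": [0, 0, 0], "turn": [0, 0, 0], "fingers": 1}, {"dp": [0, 0, 0], "turn": [0, 0, 0], "fingers": 1}]'

```text
clock: 11.67
eef_pos: [565.7, 415.4, 110.4]
tcp_rot: [3.14, -0.005, 1.061]
contact_force: [14.2, 13.8, -31.1]
opening: 0.116
grasp_force: 30.2
```

Emit:
play_rows --rows '[{"dp": [0, 0, -0.02], "turn": [0, 0, 0], "fingers": 0.6}, {"dp": [0, 0, 0], "turn": [0, 0, 0], "fingers": 0.6}, {"dp": [0, 0, 0], "turn": [0, 0, 0], "fingers": 0.6}, {"dp": [0, 0, -0.8], "turn": [0, 0, 0], "fingers": 0.5}, {"dp": [0, 0, -1], "turn": [0, 0, 0], "fingers": 0.4}]'

```text
clock: 12.08
eef_pos: [561.7, 411.6, 182.6]
tcp_rot: [-3.139, 0.007, 1.062]
contact_force: [1.3, 1.3, -0.1]
opening: 0.598
grasp_force: 0.0
```

Emit:
play_rows --rows '[{"dp": [0, 0, -1], "turn": [0, 0, 0], "fingers": 0.3}, {"dp": [0, 0, -1], "turn": [0, 0, 0], "fingers": 0}, {"dp": [0, 0, -1], "turn": [0, 0, 0], "fingers": 0}, {"dp": [-0.87, 0.42, 0], "turn": [0, 0, 0], "fingers": 0}, {"dp": [-0.87, 0.42, 0], "turn": [0, 0, 0], "fingers": 0}]'

```text
clock: 12.5
eef_pos: [560.1, 337.3, 309.0]
tcp_rot: [3.138, -0.005, 1.064]
contact_force: [0.4, -1.0, -0.5]
opening: 0.994
grasp_force: 0.0
```

Run:
```python
from h import *
s=st(); f=grab('wrist','w6.png'); np.savez('w6.npz',**f)
```

```text
{'clock': 12.5, 'eef_pos': [560.149, 337.27, 309.027], 'tcp_rot': [3.138, -0.005, 1.064], 'contact_force': [0.36, -1.021, -0.521], 'opening': 0.994, 'grasp_force': 0.0, 'qpos': [0.54, 0.336, 1.484, -0.0, 1.315, 1.047]}
```

Emit:
play_rows --rows '[{"dp": [-0.87, 0.42, 0], "turn": [0, 0, 0], "fingers": 0}, {"dp": [-0.87, 0.42, 0], "turn": [0, 0, 0], "fingers": 0}, {"dp": [-0.87, 0.42, 0], "turn": [0, 0, 0], "fingers": 0}, {"dp": [-0.87, 0.42, 0], "turn": [0, 0, 0], "fingers": 0}, {"dp": [-0.87, 0.42, 0], "turn": [0, 0, 0], "fingers": 0}]'

```text
clock: 12.97
eef_pos: [547.0, 141.5, 305.8]
tcp_rot: [3.141, 0.001, 1.062]
contact_force: [0.7, 0.3, -0.7]
opening: 1.004
grasp_force: 0.0
```

Emit:
play_rows --rows '[{"dp": [-0.87, 0.42, 0], "turn": [0, 0, 0], "fingers": 0}, {"dp": [-0.87, 0.42, 0], "turn": [0, 0, 0], "fingers": 0}, {"dp": [-0.87, 0.42, 0], "turn": [0, 0, 0], "fingers": 0}, {"dp": [-0.87, 0.42, 0], "turn": [0, 0, 0], "fingers": 0}, {"dp": [-0.87, 0.42, 0], "turn": [0, 0, 0], "fingers": 0}]'

```text
clock: 13.38
eef_pos: [535.5, -51.5, 306.1]
tcp_rot: [3.141, 0.001, 1.062]
contact_force: [0.3, 0.3, 0.2]
opening: 1.002
grasp_force: 0.0
```

Emit:
play_rows --rows '[{"dp": [-0.87, 0.42, 0], "turn": [0, 0, 0], "fingers": 0}, {"dp": [-0.87, 0.42, 0], "turn": [0, 0, 0], "fingers": 0}, {"dp": [-0.87, 0.42, 0], "turn": [0, 0, 0], "fingers": 0}, {"dp": [-0.87, 0.42, 0], "turn": [0, 0, 0], "fingers": 0}, {"dp": [-0.87, 0.42, 0], "turn": [0, 0, 0], "fingers": 0}]'

```text
clock: 13.8
eef_pos: [524.0, -244.4, 306.4]
tcp_rot: [3.141, 0.001, 1.061]
contact_force: [0.8, 1.2, -0.6]
opening: 1.002
grasp_force: 0.0
```

Emit:
play_rows --rows '[{"dp": [-0.87, 0.42, 0], "turn": [0, 0, 0], "fingers": 0}, {"dp": [0, 0, 0], "turn": [0, 0, 0], "fingers": 0}, {"dp": [0, 0, 0], "turn": [0, 0, 0], "fingers": 0}, {"dp": [0, 0, 0], "turn": [0, 0, 0], "fingers": 0}]'

```text
clock: 14.13
eef_pos: [522.1, -280.8, 305.6]
tcp_rot: [-3.141, 0.001, 1.061]
contact_force: [-0.6, 0.6, 0.1]
opening: 1.002
grasp_force: 0.0
```

Run:
```python
from h import *
s=st(); f=grab('wrist'); np.savez('w7.npz',**f); a=np.load('w6.npz')['pixels'] 
o=np.vstack([cv2.resize(a[:,:,::-1],(480,300),interpolation=cv2.INTER_AREA),cv2.resize(f['pixels'][:,:,::-1],(480,300),interpolation=cv2.INTER_AREA)]); cv2.imwrite('pics/w67.png',o)
```

```text
{'clock': 14.133, 'eef_pos': [522.143, -280.81, 305.621], 'tcp_rot': [-3.141, 0.001, 1.061], 'contact_force': [-0.559, 0.565, 0.077], 'opening': 1.002, 'grasp_force': 0.0, 'qpos': [-0.495, 0.242, 1.619, -0.001, 1.281, 0.015]}
```

View pics/w67.png

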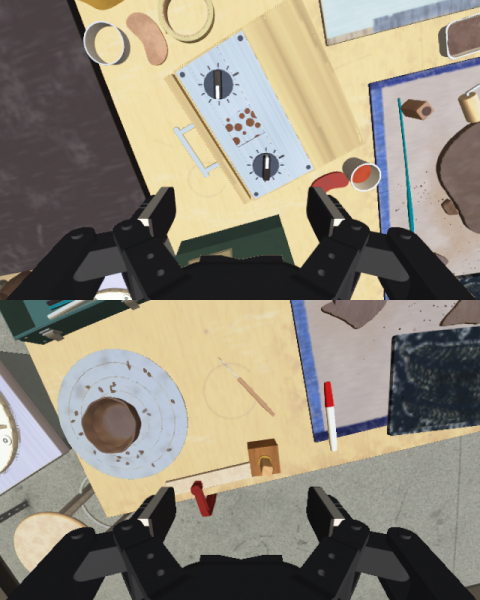

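Run:
```python
from h import *
f=grab('wrist'); im=f['pixels']; hsv=cv2.cvtColor(im,cv2.COLOR_RGB2HSV)
sub=hsv[180:245,320:385]
m=((hsv[...,0]<22)&(hsv[...,1]>110)&(hsv[...,2]<185)).astype(np.uint8); m[:180]=0;m[245:]=0;m[:,:320]=0;m[:,385:]=0
c=max(cv2.findContours(m,0,2)[0],key=cv2.contourArea); b=cv2.boxPoints(cv2.minAreaRect(c)); print(np.round(b))
print(np.round(onplane(f,b,50)[:,:2],1))
for y in range(184,242,3): print(y,' '.join('%3d,%3d'%(hsv[y,x,1],hsv[y,x,2]) for x in range(324,384,4)))
# needle
g=((hsv[...,0]<25)&(hsv[...,1]>90)&(hsv[...,2]<225)).astype(np.uint8); g[:]*=1
w=np.zeros_like(g); w[70:165,270:375]=g[70:165,270:375]
c=max(cv2.findContours(w,0,2)[0],key=cv2.contourArea); e=cv2.minAreaRect(c); print('needle',e,np.round(onplane(f,cv2.boxPoints(e),5)[:,:2],1))
```

```text
[[329. 189.]
 [368. 184.]
 [374. 231.]
 [334. 236.]]
[[ 513.6 -315.4]
 [ 564.4 -335.6]
 [ 541.  -401.4]
 [ 487.6 -380.5]]
184  80,229  79,229  79,229  82,229  83,228  82,228  80,229  82,227  82,227  82,227  85,223  82,228  82,228  80,229  83,228
187  79,228  79,230  79,230  82,228  85,225  86,223 114,139 179, 81 178, 79 183, 89 185, 87  82,228  81,228  81,228  84,226
190  81,228  85,222 181, 79 181, 79 184, 83 181, 76 183, 82 179, 81 182, 87 185, 87 187, 86  97,166  82,228  81,228  83,227
193  79,228  78,230 177, 78 181, 83 180, 78 183, 81 182, 84 181, 86 185, 87 183, 85 177, 82 181, 79  81,230  81,228  81,229
196  78,230  80,229 180, 78 182, 80 179, 80 179, 91 175, 96 162,134 156,172 154,167 155,156 156,157  82,230  81,228  81,229
199  79,230  81,228 160,131 155,161 155,166 155,176 155,178 155,174 154,172 154,167 155,156 155,161  80,229  82,228  82,228
202  79,230  81,229 156,159 155,163 155,164 156,177 155,176 156,172 156,172 155,166 154,156 154,161  81,230  81,229  81,228
205  80,230  82,228 156,159 154,164 153,168 155,178 154,174 154,179 155,171 153,167 154,157 153,158  82,227  8
[... 977 characters left out ...]
,163 154,161  85,221  84,224
232  45,228  40,230  43,229 153,160 155,164 155,170 151,186 103,231 105,225 108,220 110,194  84,224  87,220  83,225  85,223
235  43,229  43,227  43,227 123,170 124,187  98,216  85,222  82,227  99,223 117,222  84,222  81,227  84,224  81,226  82,228
238  45,226  44,227  78,230  79,230  82,225  81,226  85,223  84,221  86,219  86,220  88,220  81,227  85,207  17,150  19,150
241  83,224  84,225  81,227  79,230  83,223  83,223  87,220  86,220  88,217  84,151  18,159  17,162  17,162  17,164  18,154
needle ((341.50927734375, 128.99107360839844), (70.05628967285156, 6.658560752868652), 46.041629791259766) [[ 549.9 -210.3]
 [ 558.9 -208.1]
 [ 587.  -305.2]
 [ 577.7 -307.9]]
```

Run:
```python
from h import *
f=grab('wrist'); hsv=cv2.cvtColor(f['pixels'],cv2.COLOR_RGB2HSV)
S,V=hsv[...,1],hsv[...,2]
m=((S>94)&(S<130)&(V>205)).astype(np.uint8); w=np.zeros_like(m); w[219:240,347:370]=m[219:240,347:370]
w=cv2.morphologyEx(w,cv2.MORPH_OPEN,np.ones((3,3)))
e=cv2.minAreaRect(max(cv2.findContours(w,0,2)[0],key=cv2.contourArea)); P=onplane(f,cv2.boxPoints(e),100)[:,:2]; print('handle',e,P.round(1),P.mean(0),onplane(f,e[0],100)[0])
d=P[1]-P[0]; print('ang',np.degrees(np.arctan2(d[1],d[0]))%90)
m=((S>140)&(V>140)&(V<185)|(S>90)&(V<140)).astype(np.uint8); w=np.zeros_like(m); w[196:237,325:378]=((S>100))[196:237,325:378]
e=cv2.minAreaRect(max(cv2.findContours(w,0,2)[0],key=cv2.contourArea)); P=onplane(f,cv2.boxPoints(e),50)[:,:2]; print('block',e,P.round(1),P.mean(0))
d=P[1]-P[0]; print('ang',np.degrees(np.arctan2(d[1],d[0]))%90)
```

```text
handle ((356.0, 229.0), (12.0, 12.0), 90.0) [[ 521.6 -353.9]
 [ 534.6 -361.2]
 [ 527.3 -375.7]
 [ 514.1 -368.3]] [ 524.41249809 -364.7815599 ] [ 524.43466434 -364.73332876  100.        ]
ang 60.937402565168426
block ((351.5, 215.5), (39.0, 43.0), 90.0) [[ 510.7 -324.8]
 [ 562.8 -353.7]
 [ 536.9 -406.4]
 [ 482.6 -376.3]] [ 523.23171635 -365.28727273]
ang 60.97561767307171
```

Emit:
play_rows --rows '[{"dp": [-0.6, 0.36, 0.3], "turn": [0, 0, 0], "fingers": 0}, {"dp": [-0.6, 0.36, 0.6], "turn": [0, 0, 0], "fingers": 0}, {"dp": [-0.6, 0.36, 0.6], "turn": [0, 0, 0], "fingers": 0}, {"dp": [0, 0, 0.8], "turn": [0, 0, 0], "fingers": 0}, {"dp": [0, 0, 0.8], "turn": [0, 0, 0], "fingers": 0}]'

```text
clock: 14.7
eef_pos: [525.6, -365.6, 180.6]
tcp_rot: [3.14, 0.002, 1.062]
contact_force: [0.8, -0.6, 0.5]
opening: 0.996
grasp_force: 0.0
```

Emit:
play_rows --rows '[{"dp": [0, 0, 0.7], "turn": [0, 0, 0], "fingers": 0}, {"dp": [0, 0, 0], "turn": [0, 0, 0], "fingers": 0}, {"dp": [0, 0, 0], "turn": [0, 0, 0], "fingers": 0}, {"dp": [0, 0, 0], "turn": [0, 0, 0], "fingers": 0}]'

```text
clock: 15.03
eef_pos: [526.2, -365.0, 155.1]
tcp_rot: [3.14, 0.002, 1.063]
contact_force: [0.6, -0.2, 0.4]
opening: 0.995
grasp_force: 0.0
```

Run:
```python
from h import *
s=st(); f=grab('wrist'); np.savez('w8.npz',**f); plan([524.4,-364.7,150])
a=f['pixels'][150:350,220:420,::-1]; cv2.imwrite('pics/w8.png',cv2.resize(a,(600,600),interpolation=cv2.INTER_CUBIC))
```

```text
{'clock': 15.033, 'eef_pos': [526.176, -364.964, 155.056], 'tcp_rot': [3.14, 0.002, 1.063], 'contact_force': [0.575, -0.171, 0.394], 'opening': 0.995, 'grasp_force': 0.0, 'qpos': [-0.608, 0.452, 1.666, -0.002, 1.022, -0.099]}
dp units [-0.01  -0.053  0.141]
```

View pics/w8.png

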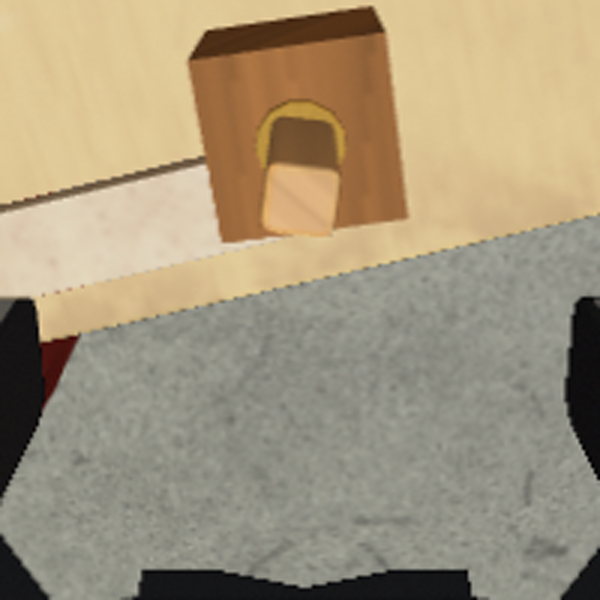

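Run:
```python
from h import *
f=dict(np.load('w8.npz'))
c=np.array([[270,163],[341,168],[333,236],[262,228]])/3+[220,150]
P=onplane(f,c,100)[:,:2]; print(P.round(1),P.mean(0)); 
q=np.array([[190,60],[386,34],[408,216],[220,243]])/3+[220,150]; Q=onplane(f,q,50)[:,:2]; print(Q.round(1),Q.mean(0))
plan([*P.mean(0),62])
```

```text
[[ 523.  -353.4]
 [ 536.8 -362.4]
 [ 527.1 -376.5]
 [ 513.4 -366.5]] [ 525.07319062 -364.71071408]
[[ 508.8 -329.5]
 [ 560.2 -349.7]
 [ 540.9 -400.9]
 [ 488.  -381.4]] [ 524.48778471 -365.39404177]
dp units [ 2.000e-03 -4.500e-02  2.341e+00]
```

Emit:
play_rows --rows '[{"dp": [0, -0.04, 0.6], "turn": [0, 0, 0.9], "fingers": 0.2}, {"dp": [0, 0, 0.6], "turn": [0, 0, 0], "fingers": 0.3}, {"dp": [0, 0, 0.6], "turn": [0, 0, 0], "fingers": 0.4}, {"dp": [0, 0, 0.5], "turn": [0, 0, 0], "fingers": 0.5}, {"dp": [0, 0, 0], "turn": [0, 0, 0], "fingers": 0.6}]'

```text
clock: 15.5
eef_pos: [522.7, -363.6, 59.7]
tcp_rot: [-3.139, 0.001, 0.968]
contact_force: [-1.9, 0.1, -0.8]
opening: 0.401
grasp_force: 0.0
```

Emit:
play_rows --rows '[{"dp": [0, 0, 0], "turn": [0, 0, 0], "fingers": 1}, {"dp": [0, 0, 0], "turn": [0, 0, 0], "fingers": 1}, {"dp": [0, 0, 0], "turn": [0, 0, 0], "fingers": 1}, {"dp": [0, 0, 0], "turn": [0, 0, 0], "fingers": 1}, {"dp": [0, 0, 0], "turn": [0, 0, 0], "fingers": 1}]' --force 60

```text
clock: 15.92
eef_pos: [524.6, -365.1, 63.1]
tcp_rot: [3.139, 0.001, 0.967]
contact_force: [-0.5, 0.0, 6.8]
opening: 0.202
grasp_force: 60.5
```

Run:
```python
from h import *
st()
```

```text
{'clock': 15.917, 'eef_pos': [524.561, -365.129, 63.13], 'tcp_rot': [3.139, 0.001, 0.967], 'contact_force': [-0.456, 0.007, 6.771], 'opening': 0.202, 'grasp_force': 60.481, 'qpos': [-0.61, 0.564, 1.723, -0.002, 0.853, -0.005]}
```

Emit:
play_rows --rows '[{"dp": [0, 0, -0.5], "turn": [0, 0, 0], "fingers": 1}, {"dp": [0, 0, -0.8], "turn": [0, 0, 0], "fingers": 1}, {"dp": [0, 0, -1], "turn": [0, 0, 0], "fingers": 1}, {"dp": [0, 0, -1], "turn": [0, 0, 0], "fingers": 1}, {"dp": [0, 0, -1], "turn": [0, 0, 0], "fingers": 1}]'

```text
clock: 16.33
eef_pos: [523.3, -364.1, 235.6]
tcp_rot: [3.142, 0.002, 0.967]
contact_force: [0.6, -0.6, -1.3]
opening: 0.201
grasp_force: 59.8
```

Emit:
play_rows --rows '[{"dp": [0, 0, -1], "turn": [0, 0, 0], "fingers": 1}, {"dp": [0, 0, -1], "turn": [0, 0, 0], "fingers": 1}, {"dp": [0.84, -0.51, 0], "turn": [0, 0, 0], "fingers": 1}, {"dp": [0.84, -0.51, 0], "turn": [0, 0, 0], "fingers": 1}, {"dp": [0.84, -0.51, 0], "turn": [0, 0, 0], "fingers": 1}]'

```text
clock: 16.75
eef_pos: [530.5, -245.7, 314.7]
tcp_rot: [3.139, 0.001, 0.966]
contact_force: [-1.0, 0.4, -0.7]
opening: 0.203
grasp_force: 59.9
```

```bash
cat > dots.py <<'E'
from h import *
a=dict(np.load('w8.npz')); 
def T(p,e): M=np.eye(4); M[:3,:3]=R.from_euler('xyz',e).as_matrix(); M[:3,3]=p; return M
C=np.linalg.inv(T([526.176,-364.964,155.056],[3.14,.002,1.063]))@a['pose']
f=dict(a); f['pose']=T([561.68,416.412,157.41],[3.141,-.002,-2.339])@C
im=cv2.imread('pics/w5.png'); hsv=cv2.cvtColor(im,cv2.COLOR_BGR2HSV)
m=((hsv[...,1]>90)&(hsv[...,2]<170)).astype(np.uint8); w=np.zeros_like(m); w[80:196,180:285]=m[80:196,180:285]
n,l,s,c=cv2.connectedComponentsWithStats(w)
print('corners',onplane(f,[(231,83),(182,142),(238,193)],102)[:,:2].round(1))
print('discs',onplane(f,[(140,54),(315,218)],107)[:,:2].round(1))
for i in range(1,n):
    if s[i,4]>8:
        P=onplane(f,c[i],100)[0]; d=np.linalg.norm(P-f['pose'][:3,3]); print(s[i,4],c[i].round(),P[:2].round(1),'diam',round(np.sqrt(s[i,4]*4/np.pi)*d/300,1))
E
python3 dots.py; python3 -c "
from h import *; st(); plan([565,340,312],.967)"
```

```text
corners [[541.4 313.3]
 [592.3 314.8]
 [591.7 364. ]]
discs [[567.5 264.9]
 [564.9 412.7]]
235 [239. 101.] [546.1 323.5] diam 12.0
246 [266. 130.] [546.9 347.9] diam 12.1
33 [197. 126.] [578.  314.7] diam 4.7
51 [227. 126.] [563.3 328.7] diam 5.7
272 [246. 136.] [559.3 341.7] diam 12.9
49 [275. 147.] [550.9 359.5] diam 5.4
281 [224. 155.] [579.3 339.5] diam 13.5
117 [205. 153.] [588.  329.8] diam 8.9
118 [246. 164.] [573.1 354.4] diam 8.6
122 [223. 173.] [589.4 347.6] diam 9.0
116 [239. 178.] [584.1 357.3] diam 8.7
{'clock': 16.75, 'eef_pos': [530.467, -245.68, 314.71], 'tcp_rot': [3.139, 0.001, 0.966], 'contact_force': [-0.973, 0.399, -0.662], 'opening': 0.203, 'grasp_force': 59.912, 'qpos': [-0.436, 0.22, 1.626, -0.001, 1.293, 0.17]}
dp units [12.533 -7.619  0.038]
turn units [ 0.023  0.009 -0.012]
```

Emit:
play_rows --rows '[{"dp": [0.83, -0.52, 0], "turn": [0, 0, 0], "fingers": 1}, {"dp": [0.83, -0.52, 0], "turn": [0, 0, 0], "fingers": 1}, {"dp": [0.83, -0.52, 0], "turn": [0, 0, 0], "fingers": 1}, {"dp": [0.83, -0.52, 0], "turn": [0, 0, 0], "fingers": 1}, {"dp": [0.83, -0.52, 0], "turn": [0, 0, 0], "fingers": 1}]'

```text
clock: 17.17
eef_pos: [538.7, -48.9, 313.7]
tcp_rot: [3.141, 0.001, 0.967]
contact_force: [0.9, 0.2, -0.6]
opening: 0.203
grasp_force: 59.9
```

Emit:
play_rows --rows '[{"dp": [0.83, -0.52, 0], "turn": [0, 0, 0], "fingers": 1}, {"dp": [0.83, -0.52, 0], "turn": [0, 0, 0], "fingers": 1}, {"dp": [0.83, -0.52, 0], "turn": [0, 0, 0], "fingers": 1}, {"dp": [0.83, -0.52, 0], "turn": [0, 0, 0], "fingers": 1}, {"dp": [0.83, -0.52, 0], "turn": [0, 0, 0], "fingers": 1}]'

```text
clock: 17.58
eef_pos: [547.3, 146.9, 313.5]
tcp_rot: [3.141, 0.001, 0.967]
contact_force: [1.3, -0.6, -0.8]
opening: 0.199
grasp_force: 59.9
```

Emit:
play_rows --rows '[{"dp": [0.83, -0.52, 0], "turn": [0, 0, 0], "fingers": 1}, {"dp": [0.83, -0.52, 0], "turn": [0, 0, 0], "fingers": 1}, {"dp": [0.83, -0.52, 0], "turn": [0, 0, 0], "fingers": 1}, {"dp": [0.83, -0.52, 0], "turn": [0, 0, 0], "fingers": 1}, {"dp": [0.3, -0.1, 0], "turn": [0, 0, 0], "fingers": 1}]'

```text
clock: 18.0
eef_pos: [557.2, 318.7, 313.0]
tcp_rot: [-3.14, -0.001, 0.97]
contact_force: [-0.1, -0.8, -0.3]
opening: 0.2
grasp_force: 59.9
```

Emit:
play_rows --rows '[{"dp": [0, 0, 0.9], "turn": [0, 0, 0], "fingers": 1}, {"dp": [0, 0, 0.9], "turn": [0, 0, 0], "fingers": 1}, {"dp": [0, 0, 0.9], "turn": [0, 0, 0], "fingers": 1}, {"dp": [0, 0, 0], "turn": [0, 0, 0], "fingers": 1}, {"dp": [0, 0, 0], "turn": [0, 0, 0], "fingers": 1}]'

```text
clock: 18.42
eef_pos: [557.0, 312.7, 203.7]
tcp_rot: [-3.14, 0.005, 0.967]
contact_force: [0.1, -0.4, 0.4]
opening: 0.205
grasp_force: 59.8
```

```bash
python3 -c "
from h import *; st(); plan([559.3,341.7,163],.967)"
```

```text
{'clock': 18.417, 'eef_pos': [556.962, 312.73, 203.652], 'tcp_rot': [-3.14, 0.005, 0.967], 'contact_force': [0.124, -0.359, 0.41], 'opening': 0.205, 'grasp_force': 59.823, 'qpos': [0.51, 0.403, 1.625, -0.001, 1.12, 1.113]}
dp units [ 0.634 -0.361  1.014]
turn units [-0.017  0.046  0.003]
```

Emit:
play_rows --rows '[{"dp": [0.63, -0.36, 0], "turn": [0, 0.04, 0], "fingers": 1}, {"dp": [0, 0, 0.5], "turn": [0, 0, 0], "fingers": 1}, {"dp": [0, 0, 0.4], "turn": [0, 0, 0], "fingers": 1}, {"dp": [0, 0, 0], "turn": [0, 0, 0], "fingers": 1}, {"dp": [0, 0, 0], "turn": [0, 0, 0], "fingers": 1}]'

```text
clock: 18.83
eef_pos: [561.2, 342.8, 170.6]
tcp_rot: [3.141, -0.004, 0.967]
contact_force: [-0.3, -0.5, -0.5]
opening: 0.202
grasp_force: 59.9
```

```bash
python3 -c "
from h import *; st(); plan([559.3,341.7,158],.967)"
```

```text
{'clock': 18.833, 'eef_pos': [561.232, 342.788, 170.609], 'tcp_rot': [3.141, -0.004, 0.967], 'contact_force': [-0.271, -0.526, -0.537], 'opening': 0.202, 'grasp_force': 59.875, 'qpos': [0.545, 0.459, 1.616, 0.001, 1.062, 1.148]}
dp units [-0.051 -0.025  0.315]
turn units [ 0.005 -0.041  0.002]
```

Emit:
play_rows --rows '[{"dp": [-0.05, -0.02, 0], "turn": [0, -0.02, 0], "fingers": 1}, {"dp": [0, 0, 0.2], "turn": [0, 0, 0], "fingers": 1}, {"dp": [0, 0, 0.15], "turn": [0, 0, 0], "fingers": 1}, {"dp": [0, 0, 0], "turn": [0, 0, 0], "fingers": 1}, {"dp": [0, 0, 0], "turn": [0, 0, 0], "fingers": 1}]'

```text
clock: 19.25
eef_pos: [560.2, 342.0, 157.0]
tcp_rot: [3.14, -0.004, 0.967]
contact_force: [-1.0, -1.3, 15.5]
opening: 0.205
grasp_force: 62.1
```

Emit:
play_rows --rows '[{"dp": [0, 0, 0.05], "turn": [0, 0, 0], "fingers": 1}, {"dp": [0, 0, 0], "turn": [0, 0, 0], "fingers": 1}, {"dp": [0, 0, 0], "turn": [0, 0, 0], "fingers": 1}]'

```text
clock: 19.5
eef_pos: [560.4, 342.1, 156.6]
tcp_rot: [3.139, -0.005, 0.967]
contact_force: [-4.0, -3.4, 26.3]
opening: 0.202
grasp_force: 63.8
```

Emit:
play_rows --rows '[{"dp": [0, 0, -0.25], "turn": [0, 0, 0], "fingers": 1}, {"dp": [0.22, 0.43, 0], "turn": [0, 0, 0], "fingers": 1}, {"dp": [0, 0, 0], "turn": [0, 0, 0], "fingers": 1}, {"dp": [0, 0, 0], "turn": [0, 0, 0], "fingers": 1}, {"dp": [0, 0, 0], "turn": [0, 0, 0], "fingers": 1}]'

```text
clock: 19.92
eef_pos: [577.2, 338.6, 161.9]
tcp_rot: [-3.141, 0.0, 0.967]
contact_force: [-0.3, -0.9, -0.5]
opening: 0.202
grasp_force: 60.1
```

Emit:
play_rows --rows '[{"dp": [0, 0, 0.1], "turn": [0, 0, 0], "fingers": 1}, {"dp": [0, 0, 0.1], "turn": [0, 0, 0], "fingers": 1}, {"dp": [0, 0, 0], "turn": [0, 0, 0], "fingers": 1}, {"dp": [0, 0, 0], "turn": [0, 0, 0], "fingers": 1}]'

```text
clock: 20.25
eef_pos: [577.1, 338.8, 153.7]
tcp_rot: [-3.141, 0.001, 0.968]
contact_force: [-0.5, -0.0, -1.0]
opening: 0.203
grasp_force: 60.1
```

Emit:
play_rows --rows '[{"dp": [0, 0, 0.06], "turn": [0, 0, 0], "fingers": 1}, {"dp": [0, 0, 0.06], "turn": [0, 0, 0], "fingers": 1}, {"dp": [0, 0, 0.05], "turn": [0, 0, 0], "fingers": 1}, {"dp": [0, 0, 0], "turn": [0, 0, 0], "fingers": 1}, {"dp": [0, 0, 0], "turn": [0, 0, 0], "fingers": 1}]'

```text
clock: 20.67
eef_pos: [577.8, 339.0, 147.7]
tcp_rot: [-3.141, -0.001, 0.967]
contact_force: [-1.0, 0.4, 2.1]
opening: 0.205
grasp_force: 60.4
```

Emit:
play_rows --rows '[{"dp": [0, 0, 0.05], "turn": [0, 0, 0], "fingers": 1}, {"dp": [0, 0, 0.03], "turn": [0, 0, 0], "fingers": 1}, {"dp": [0, 0, 0], "turn": [0, 0, 0], "fingers": 1}, {"dp": [0, 0, 0], "turn": [0, 0, 0], "fingers": 1}, {"dp": [0, 0, 0], "turn": [0, 0, 0], "fingers": 1}]'

```text
clock: 21.08
eef_pos: [577.8, 339.0, 144.5]
tcp_rot: [-3.141, -0.001, 0.967]
contact_force: [-0.6, 0.5, 3.3]
opening: 0.2
grasp_force: 60.8
```

```bash
python3 -c "
from h import *; s=st(); f=grab('scene'); g=cv2.imread('pics/scene0.png')
a=np.hstack([g[190:320,170:330],f['pixels'][190:320,170:330,::-1]]); cv2.imwrite('pics/dr.png',cv2.resize(a,(800,325)))
# drawer handle: light bluish pixels
"
```

```text
{'clock': 21.083, 'eef_pos': [577.823, 338.977, 144.523], 'tcp_rot': [-3.141, -0.001, 0.967], 'contact_force': [-0.643, 0.529, 3.327], 'opening': 0.2, 'grasp_force': 60.807, 'qpos': [0.528, 0.506, 1.603, 0.001, 1.032, 1.131]}
```

View pics/dr.png

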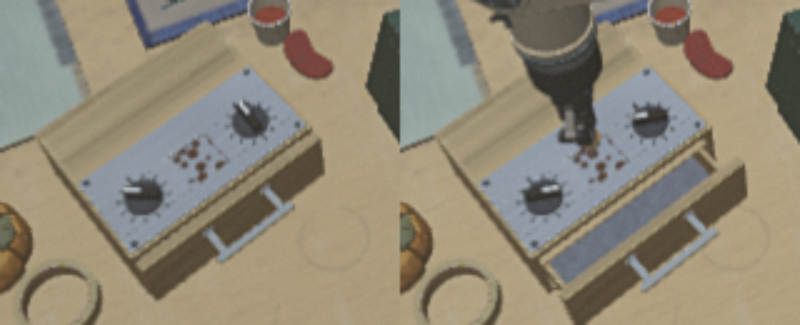

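The drawer has sprung out. I'm taking the pin back to its stand.

Emit:
play_rows --rows '[{"dp": [0, 0, -0.4], "turn": [0, 0, 0], "fingers": 1}, {"dp": [0, 0, -0.9], "turn": [0, 0, 0], "fingers": 1}, {"dp": [0, 0, -1], "turn": [0, 0, 0], "fingers": 1}, {"dp": [0, 0, -1], "turn": [0, 0, 0], "fingers": 1}, {"dp": [0, 0, -1], "turn": [0, 0, 0], "fingers": 1}]'

```text
clock: 21.55
eef_pos: [577.3, 338.2, 317.5]
tcp_rot: [-3.141, 0.001, 0.967]
contact_force: [0.4, 1.4, 0.1]
opening: 0.202
grasp_force: 60.0
```

Emit:
play_rows --rows '[{"dp": [-0.84, 0.49, 0], "turn": [0, 0, 0], "fingers": 1}, {"dp": [-0.84, 0.49, 0], "turn": [0, 0, 0], "fingers": 1}, {"dp": [-0.84, 0.49, 0], "turn": [0, 0, 0], "fingers": 1}, {"dp": [-0.84, 0.49, 0], "turn": [0, 0, 0], "fingers": 1}, {"dp": [-0.84, 0.49, 0], "turn": [0, 0, 0], "fingers": 1}]'

```text
clock: 21.97
eef_pos: [562.3, 142.9, 315.8]
tcp_rot: [-3.141, 0.0, 0.968]
contact_force: [0.5, -0.2, -0.6]
opening: 0.203
grasp_force: 60.1
```

Emit:
play_rows --rows '[{"dp": [-0.84, 0.49, 0], "turn": [0, 0, 0], "fingers": 1}, {"dp": [-0.84, 0.49, 0], "turn": [0, 0, 0], "fingers": 1}, {"dp": [-0.84, 0.49, 0], "turn": [0, 0, 0], "fingers": 1}, {"dp": [-0.84, 0.49, 0], "turn": [0, 0, 0], "fingers": 1}, {"dp": [-0.84, 0.49, 0], "turn": [0, 0, 0], "fingers": 1}]'

```text
clock: 22.38
eef_pos: [547.6, -51.1, 315.8]
tcp_rot: [-3.141, -0.0, 0.967]
contact_force: [1.4, -0.3, -1.2]
opening: 0.201
grasp_force: 60.1
```

Emit:
play_rows --rows '[{"dp": [-0.84, 0.49, 0], "turn": [0, 0, 0], "fingers": 1}, {"dp": [-0.84, 0.49, 0], "turn": [0, 0, 0], "fingers": 1}, {"dp": [-0.84, 0.49, 0], "turn": [0, 0, 0], "fingers": 1}, {"dp": [-0.84, 0.49, 0], "turn": [0, 0, 0], "fingers": 1}, {"dp": [-0.84, 0.49, 0], "turn": [0, 0, 0], "fingers": 1}]'

```text
clock: 22.8
eef_pos: [532.9, -245.1, 315.6]
tcp_rot: [-3.141, -0.0, 0.967]
contact_force: [1.6, -0.6, -0.6]
opening: 0.202
grasp_force: 60.1
```

Emit:
play_rows --rows '[{"dp": [-0.84, 0.49, 0], "turn": [0, 0, 0], "fingers": 1}, {"dp": [-0.84, 0.49, 0], "turn": [0, 0, 0], "fingers": 1}, {"dp": [-0.84, 0.49, 0], "turn": [0, 0, 0], "fingers": 1}, {"dp": [0, 0, 0], "turn": [0, 0, 0], "fingers": 1}, {"dp": [0, 0, 0], "turn": [0, 0, 0], "fingers": 1}]'

```text
clock: 23.22
eef_pos: [524.1, -361.4, 314.8]
tcp_rot: [-3.14, -0.0, 0.964]
contact_force: [-0.8, -0.2, -0.8]
opening: 0.201
grasp_force: 60.1
```

```bash
python3 -c "
from h import *; st(); plan([524.6,-365.1,135],.967)"
```

```text
{'clock': 23.217, 'eef_pos': [524.078, -361.446, 314.81], 'tcp_rot': [-3.14, -0.0, 0.964], 'contact_force': [-0.772, -0.202, -0.822], 'opening': 0.201, 'grasp_force': 60.104, 'qpos': [-0.606, 0.308, 1.51, 0.0, 1.325, 0.0]}
dp units [-0.068  0.07   4.495]
turn units [-0.016 -0.002 -0.026]
```

Emit:
play_rows --rows '[{"dp": [-0.07, 0.07, 0.9], "turn": [0, 0, 0], "fingers": 1}, {"dp": [0, 0, 0.9], "turn": [0, 0, 0], "fingers": 1}, {"dp": [0, 0, 0.9], "turn": [0, 0, 0], "fingers": 1}, {"dp": [0, 0, 0.9], "turn": [0, 0, 0], "fingers": 1}, {"dp": [0, 0, 0.8], "turn": [0, 0, 0], "fingers": 1}]'

```text
clock: 23.63
eef_pos: [525.2, -361.4, 137.7]
tcp_rot: [-3.14, -0.001, 0.968]
contact_force: [0.0, 0.6, 0.4]
opening: 0.201
grasp_force: 60.1
```

Emit:
play_rows --rows '[{"dp": [0, 0, 0], "turn": [0, 0, 0], "fingers": 1}, {"dp": [0, 0, 0], "turn": [0, 0, 0], "fingers": 1}, {"dp": [0, 0, 0], "turn": [0, 0, 0], "fingers": 1}, {"dp": [0, 0, 0], "turn": [0, 0, 0], "fingers": 1}, {"dp": [0, 0, 0], "turn": [0, 0, 0], "fingers": 1}]'

```text
clock: 24.05
eef_pos: [527.1, -363.8, 142.4]
tcp_rot: [3.138, -0.001, 0.968]
contact_force: [-0.2, 0.1, -0.1]
opening: 0.204
grasp_force: 60.1
```

```bash
python3 -c "
from h import *; st(); plan([524.6,-365.1,64],.967)"
```

```text
{'clock': 24.05, 'eef_pos': [527.059, -363.834, 142.429], 'tcp_rot': [3.138, -0.001, 0.968], 'contact_force': [-0.185, 0.14, -0.142], 'opening': 0.204, 'grasp_force': 60.092, 'qpos': [-0.607, 0.466, 1.676, 0.001, 0.996, -0.004]}
dp units [-0.062 -0.04   1.961]
turn units [ 0.033 -0.006  0.006]
```

Emit:
play_rows --rows '[{"dp": [-0.06, -0.04, 0.4], "turn": [0.03, 0, 0], "fingers": 1}, {"dp": [0, 0, 0.4], "turn": [0, 0, 0], "fingers": 1}, {"dp": [0, 0, 0.2], "turn": [0, 0, 0], "fingers": 1}, {"dp": [0, 0, 0], "turn": [0, 0, 0], "fingers": 1}, {"dp": [0, 0, 0], "turn": [0, 0, 0], "fingers": 1}]'

```text
clock: 24.47
eef_pos: [523.4, -364.4, 100.6]
tcp_rot: [-3.139, -0.001, 0.967]
contact_force: [-0.5, 0.5, -0.3]
opening: 0.205
grasp_force: 60.0
```

Emit:
play_rows --rows '[{"dp": [0, 0, 0.3], "turn": [0, 0, 0], "fingers": 1}, {"dp": [0, 0, 0.3], "turn": [0, 0, 0], "fingers": 1}, {"dp": [0, 0, 0.2], "turn": [0, 0, 0], "fingers": 1}, {"dp": [0, 0, 0], "turn": [0, 0, 0], "fingers": 1}, {"dp": [0, 0, 0], "turn": [0, 0, 0], "fingers": 1}]'

```text
clock: 24.88
eef_pos: [523.0, -364.0, 67.1]
tcp_rot: [-3.138, -0.001, 0.967]
contact_force: [1.2, -0.4, -2.2]
opening: 0.2
grasp_force: 59.9
```

Emit:
play_rows --rows '[{"dp": [0, 0, 0.05], "turn": [0, 0, 0], "fingers": 1}, {"dp": [0, 0, 0], "turn": [0, 0, 0], "fingers": 0.7}, {"dp": [0, 0, 0], "turn": [0, 0, 0], "fingers": 0.5}, {"dp": [0, 0, 0], "turn": [0, 0, 0], "fingers": 0.3}, {"dp": [0, 0, 0], "turn": [0, 0, 0], "fingers": 0.3}]'

```text
clock: 25.3
eef_pos: [522.9, -364.1, 66.2]
tcp_rot: [-3.138, -0.001, 0.967]
contact_force: [-0.1, -0.3, 0.5]
opening: 0.696
grasp_force: 0.0
```

Emit:
play_rows --rows '[{"dp": [0, 0, -0.5], "turn": [0, 0, 0], "fingers": 0.3}, {"dp": [0, 0, -0.9], "turn": [0, 0, 0], "fingers": 0.3}, {"dp": [0, 0, -1], "turn": [0, 0, 0], "fingers": 0.3}, {"dp": [0, 0, -1], "turn": [0, 0, 0], "fingers": 0.3}, {"dp": [0, 0, -1], "turn": [0, 0, 0], "fingers": 0.3}]'

```text
clock: 25.72
eef_pos: [523.0, -364.3, 243.9]
tcp_rot: [-3.138, -0.001, 0.968]
contact_force: [0.6, -0.7, -0.4]
opening: 0.701
grasp_force: 0.0
```

```bash
python3 -c "
from h import *; st(); f=grab('wrist'); np.savez('w9.npz',**f); cv2.imwrite('pics/w9.png',cv2.resize(f['pixels'][60:300,200:480,::-1],(700,600),interpolation=cv2.INTER_CUBIC))"
```

```text
{'clock': 25.717, 'eef_pos': [523.018, -364.318, 243.887], 'tcp_rot': [-3.138, -0.001, 0.968], 'contact_force': [0.58, -0.703, -0.424], 'opening': 0.701, 'grasp_force': 0.0, 'qpos': [-0.611, 0.363, 1.59, 0.001, 1.193, -0.008]}
```

View pics/w9.png

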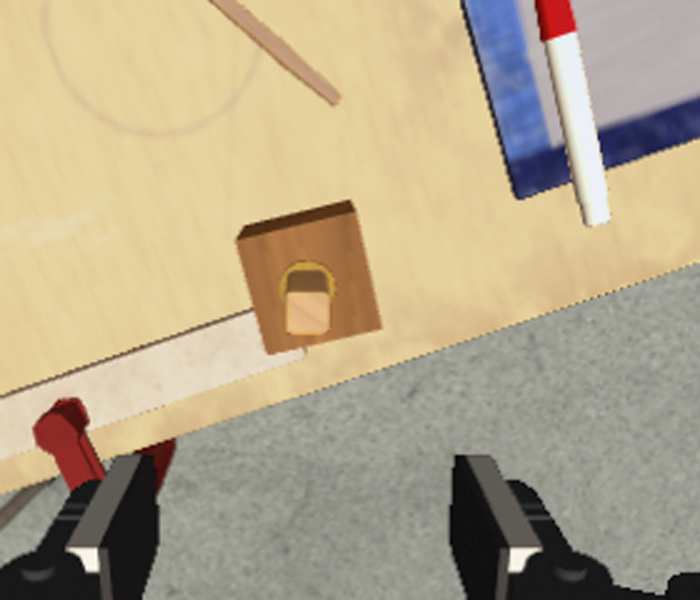

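The pin is back in its stand, with the collar on the block at crop (305,280). Next is the drawer handle.

Emit:
play_rows --rows '[{"dp": [0, 0, -0.9], "turn": [0, 0, 0], "fingers": 0.3}, {"dp": [0, 0, -0.8], "turn": [0, 0, 0], "fingers": 0.3}, {"dp": [0.72, -0.66, 0], "turn": [0, 0, 0], "fingers": 0.3}, {"dp": [0.72, -0.66, 0], "turn": [0, 0, 0], "fingers": 0.3}, {"dp": [0.72, -0.66, 0], "turn": [0, 0, 0], "fingers": 0.3}]'

```text
clock: 26.18
eef_pos: [507.0, -247.8, 310.7]
tcp_rot: [-3.139, -0.001, 0.966]
contact_force: [0.7, 1.0, -0.3]
opening: 0.701
grasp_force: 0.0
```

Emit:
play_rows --rows '[{"dp": [0.72, -0.66, 0], "turn": [0, 0, 0], "fingers": 0.3}, {"dp": [0.72, -0.66, 0], "turn": [0, 0, 0], "fingers": 0.3}, {"dp": [0.72, -0.66, 0], "turn": [0, 0, 0], "fingers": 0.3}, {"dp": [0.72, -0.66, 0], "turn": [0, 0, 0], "fingers": 0.3}, {"dp": [0.72, -0.66, 0], "turn": [0, 0, 0], "fingers": 0.3}]'

```text
clock: 26.6
eef_pos: [479.6, -53.5, 310.9]
tcp_rot: [-3.139, -0.001, 0.967]
contact_force: [1.2, -0.4, 0.5]
opening: 0.699
grasp_force: 0.0
```

Emit:
play_rows --rows '[{"dp": [0.72, -0.66, 0], "turn": [0, 0, 0], "fingers": 0.3}, {"dp": [0.72, -0.66, 0], "turn": [0, 0, 0], "fingers": 0.3}, {"dp": [0.72, -0.66, 0], "turn": [0, 0, 0], "fingers": 0.3}, {"dp": [0.72, -0.66, 0], "turn": [0, 0, 0], "fingers": 0.3}, {"dp": [0.72, -0.66, 0], "turn": [0, 0, 0], "fingers": 0.3}]'

```text
clock: 27.02
eef_pos: [452.7, 140.1, 311.6]
tcp_rot: [-3.139, -0.001, 0.967]
contact_force: [1.5, 0.0, 0.9]
opening: 0.701
grasp_force: 0.0
```

Emit:
play_rows --rows '[{"dp": [0.72, -0.66, 0], "turn": [0, 0, 0], "fingers": 0.3}, {"dp": [0.72, -0.66, 0], "turn": [0, 0, 0], "fingers": 0.3}, {"dp": [0.72, -0.66, 0], "turn": [0, 0, 0], "fingers": 0.3}, {"dp": [0.72, -0.66, 0], "turn": [0, 0, 0], "fingers": 0.3}, {"dp": [0.72, -0.66, 0], "turn": [0, 0, 0], "fingers": 0.3}]'

```text
clock: 27.43
eef_pos: [425.6, 333.7, 312.0]
tcp_rot: [-3.138, -0.001, 0.968]
contact_force: [1.3, 1.4, 0.9]
opening: 0.701
grasp_force: 0.0
```

Emit:
play_rows --rows '[{"dp": [0, 0, 0.7], "turn": [0, 0, -1], "fingers": 0.5}, {"dp": [0, 0, 0.7], "turn": [0, 0, -1], "fingers": 0.5}, {"dp": [0, 0, 0.7], "turn": [0, 0, -1], "fingers": 0.5}, {"dp": [0, 0, 0.5], "turn": [0, 0, -1], "fingers": 0.6}, {"dp": [0, 0, 0], "turn": [0, 0, -1], "fingers": 0.68}]'

```text
clock: 27.85
eef_pos: [423.8, 330.5, 203.4]
tcp_rot: [-3.134, 0.002, 1.497]
contact_force: [-0.5, -1.4, 0.3]
opening: 0.322
grasp_force: 0.0
```

Emit:
play_rows --rows '[{"dp": [0, 0, 0], "turn": [0, 0, -0.8], "fingers": 0.68}, {"dp": [0, 0, 0], "turn": [0, 0, 0], "fingers": 0.68}, {"dp": [0, 0, 0], "turn": [0, 0, 0], "fingers": 0.68}, {"dp": [0, 0, 0], "turn": [0, 0, 0], "fingers": 0.68}]'

```text
clock: 28.18
eef_pos: [426.3, 332.1, 208.1]
tcp_rot: [-3.14, -0.003, 1.572]
contact_force: [0.3, -0.5, 0.5]
opening: 0.321
grasp_force: 0.0
```

Run:
```python
from h import *
s=st(); f=grab('wrist','w10.png'); np.savez('w10.npz',**f); hsv=cv2.cvtColor(f['pixels'],cv2.COLOR_RGB2HSV)
print(proj(f,[[420,291,81],[420,387,81],[455,339,97]]).round())
# handle: bluish light pixels
m=((hsv[...,0]>90)&(hsv[...,0]<130)&(hsv[...,2]>120)).astype(np.uint8)
n,l,t,c=cv2.connectedComponentsWithStats(m)
for i in range(1,n):
    if t[i,4]>150: print(t[i].tolist(),onplane(f,c[i],81)[0].round(1))
```

```text
{'clock': 28.183, 'eef_pos': [426.289, 332.087, 208.122], 'tcp_rot': [-3.14, -0.003, 1.572], 'contact_force': [0.279, -0.529, 0.501], 'opening': 0.321, 'grasp_force': 0.0, 'qpos': [0.657, 0.247, 1.838, 0.004, 1.056, 0.654]}
[[315. 231.]
 [315. 130.]
 [355. 187.]]
[423, 34, 166, 275, 28432] [590.6 360.7  81. ]
[368, 67, 56, 188, 8561] [491.2 362.9  81. ]
[310, 128, 44, 107, 1196] [426.7 343.1  81. ]
[584, 272, 56, 107, 269] [752.5 173.6  81. ]
[0, 292, 130, 56, 4149] [153.5 193.1  81. ]
[558, 306, 35, 50, 380] [710.4 184.9  81. ]
```

Run:
```python
from h import *
f=dict(np.load('w10.npz')); hsv=cv2.cvtColor(f['pixels'],cv2.COLOR_RGB2HSV)
m=((hsv[...,0]>90)&(hsv[...,0]<130)&(hsv[...,2]>120))
for y in [160,180,200]:
    c=np.where(m[y,300:360])[0]+300; print(y,c.min(),c.max(),onplane(f,[(c.min(),y),(c.max()+1,y)],79)[:,:2].round(1).tolist())
ys=np.where(m[:,312:318].any(1))[0]; ys=ys[(ys>120)&(ys<240)]; print(ys.min(),ys.max(),onplane(f,[(315,ys.min()),(315,ys.max())],76)[:,:2].round(1).tolist())
plan([419.5,339,57],np.pi/2)
```

```text
160 311 317 [[416.1, 359.9], [422.5, 359.9]]
180 311 317 [[416.0, 341.2], [422.5, 341.2]]
200 312 318 [[416.8, 321.7], [423.4, 321.7]]
128 234 [[419.8, 388.3], [419.4, 285.4]]
dp units [ 0.162 -0.163  3.78 ]
turn units [-0.018 -0.027  0.015]
```

Emit:
play_rows --rows '[{"dp": [0.16, -0.16, 0.7], "turn": [0, 0, 0], "fingers": 0.68}, {"dp": [0, 0, 0.8], "turn": [0, 0, 0], "fingers": 0.68}, {"dp": [0, 0, 0.7], "turn": [0, 0, 0], "fingers": 0.68}, {"dp": [0, 0, 0], "turn": [0, 0, 0], "fingers": 0.68}, {"dp": [0, 0, 0], "turn": [0, 0, 0], "fingers": 0.68}]'

```text
clock: 28.65
eef_pos: [418.9, 338.1, 119.4]
tcp_rot: [-3.137, -0.001, 1.574]
contact_force: [-0.2, -0.0, 0.1]
opening: 0.32
grasp_force: 0.0
```

Emit:
play_rows --rows '[{"dp": [0, 0, 0], "turn": [0, 0, 0], "fingers": 0.68}, {"dp": [0, 0, 0], "turn": [0, 0, 0], "fingers": 0.68}]'

```text
clock: 28.82
eef_pos: [420.7, 339.5, 121.8]
tcp_rot: [-3.142, -0.004, 1.574]
contact_force: [-0.1, -0.0, 0.8]
opening: 0.316
grasp_force: 0.0
```

Run:
```python
from h import *
st(); plan([420,339,57],np.pi/2)
f=grab('wrist'); hsv=cv2.cvtColor(f['pixels'],cv2.COLOR_RGB2HSV)
for y in [200,230,260]: print(y,[tuple(int(v) for v in hsv[y,x]) for x in range(300,345,3)])
print(proj(f,[[415,339,76],[425,339,76],[420,320,76],[420,339,57]]).round())
```

```text
{'clock': 28.817, 'eef_pos': [420.681, 339.467, 121.825], 'tcp_rot': [-3.142, -0.004, 1.574], 'contact_force': [-0.07, -0.015, 0.787], 'opening': 0.316, 'grasp_force': 0.0, 'qpos': [0.674, 0.356, 1.911, 0.004, 0.872, 0.668]}
dp units [-0.019 -0.017  1.621]
turn units [-0.    -0.041  0.034]
200 [(24, 65, 249), (24, 62, 249), (24, 63, 248), (24, 64, 248), (21, 31, 173), (102, 19, 238), (105, 25, 245), (106, 24, 245), (101, 18, 238), (23, 69, 241), (24, 62, 249), (24, 64, 248), (24, 63, 248), (24, 62, 249), (24, 64, 248)]
230 [(24, 61, 249), (24, 60, 249), (24, 65, 249), (24, 67, 248), (19, 70, 209), (87, 11, 230), (106, 25, 245), (106, 24, 245), (103, 22, 242), (22, 69, 233), (23, 66, 248), (23, 68, 247), (24, 65, 248), (24, 62, 249), (24, 65, 248)]
260 [(24, 63, 249), (24, 63, 248), (24, 62, 249), (25, 61, 249), (23, 69, 240), (51, 8, 226), (104, 24, 244), (106, 24, 245), (105, 23, 244), (22, 60, 232), (24, 54, 249), (24, 50, 249), (24, 49, 249), (24, 49, 249), (24, 51, 249)]
[[314. 222.]
 [328. 222.]
 [321. 248.]
 [321. 213.]]
```

Emit:
play_rows --rows '[{"dp": [0, -0.03, 0.6], "turn": [0, 0, 0], "fingers": 0.68}, {"dp": [0, 0, 0.6], "turn": [0, 0, 0], "fingers": 0.68}, {"dp": [0, 0, 0.42], "turn": [0, 0, 0], "fingers": 0.68}, {"dp": [0, 0, 0], "turn": [0, 0, 0], "fingers": 0.68}, {"dp": [0, 0, 0], "turn": [0, 0, 0], "fingers": 0.68}]'

```text
clock: 29.28
eef_pos: [418.8, 339.2, 55.9]
tcp_rot: [-3.14, -0.003, 1.575]
contact_force: [0.5, 0.8, 0.6]
opening: 0.319
grasp_force: 0.0
```

Emit:
play_rows --rows '[{"dp": [0, 0, 0], "turn": [0, 0, 0], "fingers": 1}, {"dp": [0, 0, 0], "turn": [0, 0, 0], "fingers": 1}, {"dp": [0, 0, 0], "turn": [0, 0, 0], "fingers": 1}, {"dp": [0, 0, 0], "turn": [0, 0, 0], "fingers": 1}, {"dp": [0, 0, 0], "turn": [0, 0, 0], "fingers": 1}]' --force 40

```text
clock: 29.7
eef_pos: [418.9, 339.3, 56.2]
tcp_rot: [-3.141, -0.004, 1.575]
contact_force: [0.1, -0.5, 6.8]
opening: 0.099
grasp_force: 39.1
```

Emit:
play_rows --rows '[{"dp": [-0.01, -0.5, 0], "turn": [0, 0, 0], "fingers": 1}, {"dp": [-0.01, -0.6, 0], "turn": [0, 0, 0], "fingers": 1}, {"dp": [-0.01, -0.6, 0], "turn": [0, 0, 0], "fingers": 1}, {"dp": [-0.01, -0.4, 0], "turn": [0, 0, 0], "fingers": 1}, {"dp": [0, 0, 0], "turn": [0, 0, 0], "fingers": 1}]'

```text
clock: 30.12
eef_pos: [332.2, 337.8, 56.2]
tcp_rot: [-3.14, -0.005, 1.575]
contact_force: [-1.7, 2.8, 3.5]
opening: 0.101
grasp_force: 41.0
```

Emit:
play_rows --rows '[{"dp": [0, -0.1, 0], "turn": [0, 0, 0], "fingers": 1}, {"dp": [0, 0, 0], "turn": [0, 0, 0], "fingers": 1}, {"dp": [0, 0, 0], "turn": [0, 0, 0], "fingers": 1}]'

```text
clock: 30.37
eef_pos: [330.6, 337.8, 56.1]
tcp_rot: [-3.14, -0.004, 1.575]
contact_force: [-1.2, 2.5, 9.0]
opening: 0.097
grasp_force: 41.6
```

The drawer is fully open. I'm releasing it and going to the needle tool.

Emit:
play_rows --rows '[{"dp": [0, 0, 0], "turn": [0, 0, 0], "fingers": 0.7}, {"dp": [0, 0, 0], "turn": [0, 0, 0], "fingers": 0.68}, {"dp": [0, 0, 0], "turn": [0, 0, 0], "fingers": 0.68}, {"dp": [0, 0, -0.4], "turn": [0, 0, 0], "fingers": 0.68}, {"dp": [0, 0, -0.9], "turn": [0, 0, 0], "fingers": 0.68}]'

```text
clock: 30.78
eef_pos: [328.1, 334.2, 104.4]
tcp_rot: [-3.133, 0.003, 1.574]
contact_force: [0.5, -0.6, 0.1]
opening: 0.322
grasp_force: 0.0
```

Emit:
play_rows --rows '[{"dp": [0, 0, -1], "turn": [0, 0, 0], "fingers": 0.68}, {"dp": [0, 0, -1], "turn": [0, 0, 0], "fingers": 0.5}, {"dp": [0, 0, -1], "turn": [0, 0, 0], "fingers": 0.5}, {"dp": [0, 0, -1], "turn": [0, 0, 0], "fingers": 0.5}, {"dp": [0, 0, -1], "turn": [0, 0, 0], "fingers": 0.5}]'

```text
clock: 31.2
eef_pos: [330.3, 335.5, 309.1]
tcp_rot: [-3.139, -0.002, 1.574]
contact_force: [-0.1, 0.7, -0.2]
opening: 0.497
grasp_force: 0.0
```

Emit:
play_rows --rows '[{"dp": [-0.87, 0.35, 0], "turn": [0, 0, 0], "fingers": 0.5}, {"dp": [-0.87, 0.35, 0], "turn": [0, 0, 0], "fingers": 0.5}, {"dp": [-0.87, 0.35, 0], "turn": [0, 0, 0], "fingers": 0.5}, {"dp": [-0.87, 0.35, 0], "turn": [0, 0, 0], "fingers": 0.5}, {"dp": [-0.87, 0.35, 0], "turn": [0, 0, 0], "fingers": 0.5}]'

```text
clock: 31.62
eef_pos: [401.4, 160.6, 306.6]
tcp_rot: [-3.139, -0.002, 1.575]
contact_force: [0.8, 0.4, 0.2]
opening: 0.502
grasp_force: 0.0
```

Emit:
play_rows --rows '[{"dp": [-0.87, 0.35, 0], "turn": [0, 0, 0], "fingers": 0.5}, {"dp": [-0.87, 0.35, 0], "turn": [0, 0, 0], "fingers": 0.5}, {"dp": [-0.87, 0.35, 0], "turn": [0, 0, 0], "fingers": 0.5}, {"dp": [-0.87, 0.35, 0], "turn": [0, 0, 0], "fingers": 0.5}, {"dp": [-0.87, 0.35, 0], "turn": [0, 0, 0], "fingers": 0.5}]'

```text
clock: 32.03
eef_pos: [472.1, -13.3, 305.8]
tcp_rot: [-3.139, -0.002, 1.574]
contact_force: [1.1, 0.4, -0.6]
opening: 0.497
grasp_force: 0.0
```

Emit:
play_rows --rows '[{"dp": [-0.87, 0.35, 0], "turn": [0, 0, 0], "fingers": 0.5}, {"dp": [-0.87, 0.35, 0], "turn": [0, 0, 0], "fingers": 0.5}, {"dp": [-0.87, 0.35, 0], "turn": [0, 0, 0], "fingers": 0.5}, {"dp": [-0.87, 0.35, 0], "turn": [0, 0, 0], "fingers": 0.5}, {"dp": [-0.87, 0.35, 0], "turn": [0, 0, 0], "fingers": 0.5}]'

```text
clock: 32.45
eef_pos: [542.8, -187.0, 304.9]
tcp_rot: [-3.138, -0.003, 1.574]
contact_force: [1.1, 0.1, 0.1]
opening: 0.501
grasp_force: 0.0
```

Emit:
play_rows --rows '[{"dp": [-0.87, 0.35, 0], "turn": [0, 0, 0], "fingers": 0.5}, {"dp": [0, 0, 1], "turn": [0, 0, -0.9], "fingers": 0.5}, {"dp": [0, 0, 1], "turn": [0, 0, -0.9], "fingers": 0.5}, {"dp": [0, 0, 1], "turn": [0, 0, -0.8], "fingers": 0.5}, {"dp": [0, 0, 0], "turn": [0, 0, 0], "fingers": 0.5}]'

```text
clock: 32.87
eef_pos: [551.6, -217.9, 177.4]
tcp_rot: [-3.129, -0.011, 1.85]
contact_force: [-1.6, -0.7, -0.5]
opening: 0.502
grasp_force: 0.0
```

Emit:
play_rows --rows '[{"dp": [0, 0, 0], "turn": [0, 0, 0], "fingers": 0.5}, {"dp": [0, 0, 0], "turn": [0, 0, 0], "fingers": 0.5}, {"dp": [0, 0, 0], "turn": [0, 0, 0], "fingers": 0.5}]'

```text
clock: 33.12
eef_pos: [558.4, -219.9, 188.3]
tcp_rot: [3.14, -0.0, 1.845]
contact_force: [0.2, -0.4, -0.1]
opening: 0.499
grasp_force: 0.0
```

```bash
cat > needle.py <<'E'
from h import *
s=st(); f=grab('wrist'); hsv=cv2.cvtColor(f['pixels'],cv2.COLOR_RGB2HSV)
A=proj(f,[[554.4,-209.2,5],[582.3,-306.5,5]]); print(A.round())
x0,y0=(A.min(0)-25).astype(int); x1,y1=(A.max(0)+25).astype(int); y0=max(y0,0);x0=max(x0,0)
g=((hsv[...,0]<25)&(hsv[...,1]>90)&(hsv[...,2]<225)).astype(np.uint8); w=np.zeros_like(g); w[y0:y1,x0:x1]=g[y0:y1,x0:x1]
c=max(cv2.findContours(w,0,2)[0],key=cv2.contourArea); e=cv2.minAreaRect(c); P=onplane(f,cv2.boxPoints(e),5)[:,:2]; print('needle',e,P.round(1),P.mean(0))
L=sorted([(P[0],P[1]),(P[1],P[2])],key=lambda q:np.linalg.norm(q[1]-q[0]))[1]; d=L[1]-L[0]; d*=np.sign(d[1]); yaw=np.arctan2(d[1],d[0]); print(np.linalg.norm(d),yaw)
plan([*P.mean(0),2],yaw)
cv2.imwrite('pics/n_%d.png'%(s['clock']*100),f['pixels'][:,:,::-1])
E
python3 needle.py
```

```text
{'clock': 33.117, 'eef_pos': [558.387, -219.929, 188.275], 'tcp_rot': [3.14, -0.0, 1.845], 'contact_force': [0.159, -0.395, -0.107], 'opening': 0.499, 'grasp_force': 0.0, 'qpos': [-0.378, 0.358, 1.73, 0.002, 1.053, -0.654]}
[[320. 166.]
 [321. 250.]]
needle ((321.0, 208.5), (83.0, 8.0), 90.0) [[ 550.9 -210.9]
 [ 559.4 -208.5]
 [ 587.2 -305.4]
 [ 578.  -308. ]] [ 568.88028322 -258.18459664]
100.854151628893 1.8505271795138394
dp units [-0.995 -0.014  4.656]
turn units [ 0.016 -0.003 -0.045]
```

Emit:
play_rows --rows '[{"dp": [-0.9, 0, 0.3], "turn": [0, 0, 0], "fingers": 0.5}, {"dp": [-0.1, 0, 0.9], "turn": [0, 0, 0], "fingers": 0.5}, {"dp": [0, 0, 0.9], "turn": [0, 0, 0], "fingers": 0.5}, {"dp": [0, 0, 0.9], "turn": [0, 0, 0], "fingers": 0.5}, {"dp": [0, 0, 0.6], "turn": [0, 0, 0], "fingers": 0.6}]'

```text
clock: 33.58
eef_pos: [567.4, -257.7, 40.4]
tcp_rot: [-3.14, -0.003, 1.846]
contact_force: [-0.0, 0.3, 0.5]
opening: 0.403
grasp_force: 0.0
```

Emit:
play_rows --rows '[{"dp": [0, 0, 0], "turn": [0, 0, 0], "fingers": 0.7}, {"dp": [0, 0, 0], "turn": [0, 0, 0], "fingers": 0.7}, {"dp": [0, 0, 0], "turn": [0, 0, 0], "fingers": 0.7}, {"dp": [0, 0, 0], "turn": [0, 0, 0], "fingers": 0.7}]'

```text
clock: 33.92
eef_pos: [569.3, -258.3, 44.2]
tcp_rot: [3.14, -0.0, 1.847]
contact_force: [0.1, 0.0, -0.4]
opening: 0.299
grasp_force: 0.0
```

```bash
python3 -c "
from h import *; st(); plan([568.7,-258,2],1.85)"
```

```text
{'clock': 33.917, 'eef_pos': [569.278, -258.291, 44.162], 'tcp_rot': [3.14, -0.0, 1.847], 'contact_force': [0.123, 0.031, -0.375], 'opening': 0.299, 'grasp_force': 0.0, 'qpos': [-0.429, 0.574, 1.761, 0.002, 0.805, -0.706]}
dp units [ 0.011 -0.014  1.054]
turn units [ 0.017 -0.001 -0.028]
```

Emit:
play_rows --rows '[{"dp": [0, -0.01, 0.5], "turn": [0, 0, 0], "fingers": 0.7}, {"dp": [0, 0, 0.35], "turn": [0, 0, 0], "fingers": 0.7}, {"dp": [0, 0, 0.2], "turn": [0, 0, 0], "fingers": 0.7}, {"dp": [0, 0, 0], "turn": [0, 0, 0], "fingers": 0.7}, {"dp": [0, 0, 0], "turn": [0, 0, 0], "fingers": 0.7}]'

```text
clock: 34.33
eef_pos: [567.1, -257.6, -0.1]
tcp_rot: [-3.14, -0.003, 1.847]
contact_force: [-1.0, 0.6, 4.0]
opening: 0.303
grasp_force: 2.2
```

Emit:
play_rows --rows '[{"dp": [0, 0, 0], "turn": [0, 0, 0], "fingers": 1}, {"dp": [0, 0, 0], "turn": [0, 0, 0], "fingers": 1}, {"dp": [0, 0, 0], "turn": [0, 0, 0], "fingers": 1}, {"dp": [0, 0, 0], "turn": [0, 0, 0], "fingers": 1}, {"dp": [0, 0, 0], "turn": [0, 0, 0], "fingers": 1}]' --force 30

```text
clock: 34.75
eef_pos: [568.0, -258.0, 0.5]
tcp_rot: [3.141, -0.001, 1.847]
contact_force: [0.5, 0.4, 7.3]
opening: 0.09
grasp_force: 30.4
```

Emit:
play_rows --rows '[{"dp": [0, 0, -0.5], "turn": [0, 0, 0], "fingers": 1}, {"dp": [0, 0, -0.8], "turn": [0, 0, 0], "fingers": 1}, {"dp": [0, 0, -0.9], "turn": [0, 0, 0], "fingers": 1}, {"dp": [0, 0, -0.9], "turn": [0, 0, 0], "fingers": 1}, {"dp": [0, 0, -0.9], "turn": [0, 0, 0], "fingers": 1}]'

```text
clock: 35.17
eef_pos: [566.9, -257.8, 161.0]
tcp_rot: [-3.14, -0.003, 1.847]
contact_force: [0.9, -0.4, -0.8]
opening: 0.083
grasp_force: 29.3
```

Emit:
play_rows --rows '[{"dp": [0, 0, -1], "turn": [0, 0, 0.8], "fingers": 1}, {"dp": [0, 0, -1], "turn": [0, 0, 0.8], "fingers": 1}, {"dp": [0, 0, -1], "turn": [0, 0, 0.87], "fingers": 1}, {"dp": [0.89, -0.17, 0], "turn": [0, 0, 0], "fingers": 1}, {"dp": [0.89, -0.17, 0], "turn": [0, 0, 0], "fingers": 1}]'

```text
clock: 35.58
eef_pos: [554.0, -188.2, 282.9]
tcp_rot: [3.138, -0.0, 1.585]
contact_force: [-0.6, 1.8, -0.0]
opening: 0.084
grasp_force: 29.3
```

Emit:
play_rows --rows '[{"dp": [0.89, -0.17, 0], "turn": [0, 0, 0], "fingers": 1}, {"dp": [0.89, -0.17, 0], "turn": [0, 0, 0], "fingers": 1}, {"dp": [0.89, -0.17, 0], "turn": [0, 0, 0], "fingers": 1}, {"dp": [0.89, -0.17, 0], "turn": [0, 0, 0], "fingers": 1}, {"dp": [0.89, -0.17, 0], "turn": [0, 0, 0], "fingers": 1}]'

```text
clock: 36.0
eef_pos: [514.8, -8.4, 280.3]
tcp_rot: [-3.14, -0.002, 1.588]
contact_force: [1.0, 0.5, 0.2]
opening: 0.087
grasp_force: 29.3
```

Emit:
play_rows --rows '[{"dp": [0.89, -0.17, 0], "turn": [0, 0, 0], "fingers": 1}, {"dp": [0.89, -0.17, 0], "turn": [0, 0, 0], "fingers": 1}, {"dp": [0.89, -0.17, 0], "turn": [0, 0, 0], "fingers": 1}, {"dp": [0.89, -0.17, 0], "turn": [0, 0, 0], "fingers": 1}, {"dp": [0.89, -0.17, 0], "turn": [0, 0, 0], "fingers": 1}]'

```text
clock: 36.42
eef_pos: [477.6, 169.1, 281.0]
tcp_rot: [-3.14, -0.003, 1.588]
contact_force: [1.1, 0.6, -0.1]
opening: 0.083
grasp_force: 29.3
```

Emit:
play_rows --rows '[{"dp": [0.89, -0.17, 0], "turn": [0, 0, 0], "fingers": 1}, {"dp": [0.89, -0.17, 0], "turn": [0, 0, 0], "fingers": 1}, {"dp": [0.89, -0.17, 0], "turn": [0, 0, 0], "fingers": 1}, {"dp": [0, 0, 0], "turn": [0, 0, 0], "fingers": 1}, {"dp": [0, 0, 0], "turn": [0, 0, 0], "fingers": 1}]'

```text
clock: 36.83
eef_pos: [455.4, 275.5, 280.9]
tcp_rot: [-3.139, -0.002, 1.592]
contact_force: [-0.1, 0.2, 0.5]
opening: 0.084
grasp_force: 29.3
```

Run:
```python
from h import *
st(); plan([447,311,20],1.589); f=grab('wrist','w11.png'); np.savez('w11.npz',**f)
P=proj(f,[[447,311,13],[447,413,13],[447,261,13],[378,337,97],[365,337,97],[378,229,52],[378,445,52],[513,337,103]]).round(); print(P)
hsv=cv2.cvtColor(f['pixels'],cv2.COLOR_RGB2HSV)
y=int(P[3][1]); print(y,[(x,)+tuple(int(v) for v in hsv[y,x]) for x in range(180,480,8)])
g=grab('scene','s2.png')
```

```text
{'clock': 36.833, 'eef_pos': [455.441, 275.471, 280.906], 'tcp_rot': [-3.139, -0.002, 1.592], 'contact_force': [-0.121, 0.17, 0.503], 'opening': 0.084, 'grasp_force': 29.324, 'qpos': [0.539, 0.162, 1.774, 0.003, 1.207, 0.517]}
dp units [ 0.877 -0.177  6.525]
turn units [-0.023 -0.023  0.026]
[[316. 137.]
 [318.  55.]
 [316. 173.]
 [250. 118.]
 [238. 118.]
 [262. 203.]
 [256.  17.]
 [379. 121.]]
118 [(180, 172, 34, 83), (188, 171, 31, 83), (196, 174, 31, 83), (204, 171, 30, 86), (212, 106, 24, 245), (220, 24, 69, 249), (228, 24, 61, 248), (236, 24, 60, 249), (244, 21, 82, 228), (252, 18, 131, 130), (260, 18, 133, 138), (268, 111, 50, 192), (276, 111, 51, 179), (284, 111, 50, 198), (292, 111, 51, 186), (300, 110, 52, 182), (308, 111, 51, 199), (316, 111, 51, 194), (324, 111, 51, 207), (332, 111, 48, 207), (340, 111, 52, 191), (348, 111, 50, 192), (356, 110, 50, 189), (364, 111, 52, 203), (372, 111, 51, 190), (380, 16, 126, 93), (388, 106, 24, 243), (396, 105, 25, 244), (404, 107, 26, 243), (412, 106, 25, 245), (420, 10, 126, 152), (428, 106, 25, 243), (436, 10, 129, 148), (444, 11, 129, 146), (452, 145, 10, 153), (460, 106, 25, 243), (468, 105, 28, 240), (476, 106, 25, 244)]
```

Emit:
play_rows --rows '[{"dp": [0.88, -0.18, 0], "turn": [0, 0, 0], "fingers": 1}, {"dp": [0, 0, 0.9], "turn": [0, 0, 0], "fingers": 1}, {"dp": [0, 0, 0.9], "turn": [0, 0, 0], "fingers": 1}, {"dp": [0, 0, 0.9], "turn": [0, 0, 0], "fingers": 1}, {"dp": [0, 0, 0.9], "turn": [0, 0, 0], "fingers": 1}]'

```text
clock: 37.35
eef_pos: [448.4, 308.0, 136.0]
tcp_rot: [-3.14, -0.003, 1.587]
contact_force: [0.6, -0.1, -0.3]
opening: 0.083
grasp_force: 29.3
```

Emit:
play_rows --rows '[{"dp": [0, 0, 0.9], "turn": [0, 0, 0], "fingers": 1}, {"dp": [0, 0, 0.6], "turn": [0, 0, 0], "fingers": 1}, {"dp": [0, 0, 0], "turn": [0, 0, 0], "fingers": 1}, {"dp": [0, 0, 0], "turn": [0, 0, 0], "fingers": 1}, {"dp": [0, 0, 0], "turn": [0, 0, 0], "fingers": 1}]'

```text
clock: 37.77
eef_pos: [449.0, 309.3, 78.5]
tcp_rot: [-3.141, -0.003, 1.587]
contact_force: [0.2, -0.4, 0.7]
opening: 0.085
grasp_force: 29.3
```

```bash
python3 -c "
from h import *; st(); plan([447,311,15.5],1.589)"
```

```text
{'clock': 37.767, 'eef_pos': [449.019, 309.312, 78.46], 'tcp_rot': [-3.141, -0.003, 1.587], 'contact_force': [0.158, -0.428, 0.666], 'opening': 0.085, 'grasp_force': 29.341, 'qpos': [0.598, 0.427, 1.926, 0.005, 0.788, 0.579]}
dp units [ 0.038 -0.048  1.574]
turn units [-0.009 -0.032 -0.017]
```

Emit:
play_rows --rows '[{"dp": [0, 0, 0.6], "turn": [0, 0, 0], "fingers": 1}, {"dp": [0, 0, 0.6], "turn": [0, 0, 0], "fingers": 1}, {"dp": [0, 0, 0.34], "turn": [0, 0, 0], "fingers": 1}, {"dp": [0, 0, 0], "turn": [0, 0, 0], "fingers": 1}, {"dp": [0, 0, 0], "turn": [0, 0, 0], "fingers": 1}]'

```text
clock: 38.18
eef_pos: [448.6, 310.0, 16.8]
tcp_rot: [-3.141, -0.003, 1.588]
contact_force: [0.5, 0.5, 0.3]
opening: 0.086
grasp_force: 29.3
```

Emit:
play_rows --rows '[{"dp": [0, 0, 0], "turn": [0, 0, 0], "fingers": 1}, {"dp": [0, 0, 0], "turn": [0, 0, 0], "fingers": 1}]'

```text
clock: 38.35
eef_pos: [448.9, 310.4, 17.2]
tcp_rot: [3.141, -0.004, 1.588]
contact_force: [-0.4, 0.4, 0.1]
opening: 0.088
grasp_force: 29.3
```

Emit:
play_rows --rows '[{"dp": [0, 0, 0.06], "turn": [0, 0, 0], "fingers": 1}, {"dp": [0, 0, 0], "turn": [0, 0, 0], "fingers": 1}, {"dp": [0, 0, 0], "turn": [0, 0, 0], "fingers": 0.85}, {"dp": [0, 0, 0], "turn": [0, 0, 0], "fingers": 0.8}, {"dp": [0, 0, 0], "turn": [0, 0, 0], "fingers": 0.75}]'

```text
clock: 38.77
eef_pos: [447.7, 309.7, 13.2]
tcp_rot: [-3.139, -0.003, 1.588]
contact_force: [-1.0, 0.0, 4.4]
opening: 0.252
grasp_force: 2.0
```

Emit:
play_rows --rows '[{"dp": [0, 0, 0], "turn": [0, 0, 0], "fingers": 0.7}, {"dp": [0, 0, -0.3], "turn": [0, 0, 0], "fingers": 0.7}, {"dp": [0, 0, -0.8], "turn": [0, 0, 0], "fingers": 0.7}, {"dp": [0, 0, -1], "turn": [0, 0, 0], "fingers": 0.7}, {"dp": [0, 0, -1], "turn": [0, 0, 0], "fingers": 0.7}]'

```text
clock: 39.18
eef_pos: [447.2, 308.7, 138.4]
tcp_rot: [-3.138, -0.001, 1.588]
contact_force: [1.4, 0.7, -0.1]
opening: 0.303
grasp_force: 0.0
```

Emit:
play_rows --rows '[{"dp": [0, 0, -1], "turn": [0, 0, 0], "fingers": 0.7}, {"dp": [0, 0, -0.8], "turn": [0, 0, 0], "fingers": 0.7}, {"dp": [0, 0, 0], "turn": [0, 0, 0], "fingers": 0.7}, {"dp": [0, 0, 0], "turn": [0, 0, 0], "fingers": 0.7}]'

```text
clock: 39.52
eef_pos: [449.1, 309.8, 211.7]
tcp_rot: [3.14, -0.005, 1.588]
contact_force: [-0.5, 0.1, -0.7]
opening: 0.299
grasp_force: 0.0
```

Run:
```python
from h import *
st(); f=grab('wrist','w12.png'); np.savez('w12.npz',**f); hsv=cv2.cvtColor(f['pixels'],cv2.COLOR_RGB2HSV)
A=proj(f,[[447,311,17],[447,413,13],[447,261,13]]); print(A.round().tolist())
g=((hsv[...,0]<25)&(hsv[...,1]>70)).astype(np.uint8); w=np.zeros_like(g); 
q=proj(f,[[392,245,13],[392,430,13],[500,245,13],[500,430,13]]); x0,y0=q.min(0).astype(int); x1,y1=q.max(0).astype(int); y0=max(0,y0); print(x0,y0,x1,y1)
w[y0:y1,x0:x1]=g[y0:y1,x0:x1]
for c in cv2.findContours(w,0,2)[0]:
    if cv2.contourArea(c)>80: e=cv2.minAreaRect(c); print(e,onplane(f,cv2.boxPoints(e),17)[:,:2].round(1).tolist())
y=int(proj(f,[[330,339,80]])[0][1]); m=(hsv[y,:,0]>95)&(hsv[y,:,0]<125)&(hsv[y,:,2]>200); c=np.where(m[:300])[0]; print('handle',c.min() if len(c) else None,c.max() if len(c) else None,[onplane(f,(v,y),79)[0].round(1) for v in (c.min(),c.max())] if len(c) else '')
```

```text
{'clock': 39.517, 'eef_pos': [449.129, 309.798, 211.7], 'tcp_rot': [3.14, -0.005, 1.588], 'contact_force': [-0.486, 0.053, -0.741], 'opening': 0.299, 'grasp_force': 0.0, 'qpos': [0.599, 0.249, 1.827, 0.004, 1.062, 0.58]}
[[320.0, 174.0], [321.0, 80.0], [319.0, 214.0]]
269 61 371 226
((322.0, 173.5), (85.0, 6.0), 90.0) [[445.6, 359.3], [452.2, 359.4], [454.4, 259.8], [447.3, 259.7]]
handle 193 289 [array([329.4, 339. ,  79. ]), array([418.5, 340.5,  79. ])]
```

Emit:
play_rows --rows '[{"dp": [0.25, -0.97, 0], "turn": [0, 0, 0], "fingers": 0.68}, {"dp": [0.25, -0.97, 0], "turn": [0, 0, 0], "fingers": 0.68}, {"dp": [0.25, -0.97, 0], "turn": [0, 0, 0], "fingers": 0.68}, {"dp": [0, 0, 0.9], "turn": [0, 0, 0], "fingers": 0.68}, {"dp": [0, 0, 0.8], "turn": [0, 0, 0], "fingers": 0.68}]'

```text
clock: 39.98
eef_pos: [329.1, 337.6, 140.5]
tcp_rot: [-3.14, -0.003, 1.591]
contact_force: [-0.2, 0.3, -1.3]
opening: 0.321
grasp_force: 0.0
```

Emit:
play_rows --rows '[{"dp": [0, 0, 0.5], "turn": [0, 0, 0], "fingers": 0.68}, {"dp": [0, 0, 0], "turn": [0, 0, 0], "fingers": 0.68}, {"dp": [0, 0, 0], "turn": [0, 0, 0], "fingers": 0.68}, {"dp": [0, 0, 0], "turn": [0, 0, 0], "fingers": 0.68}]'

```text
clock: 40.32
eef_pos: [331.1, 337.3, 121.5]
tcp_rot: [-3.139, -0.002, 1.588]
contact_force: [0.2, -0.0, 0.3]
opening: 0.316
grasp_force: 0.0
```

Run:
```python
from h import *
st(); plan([331,338,57],1.588)
f=grab('wrist'); hsv=cv2.cvtColor(f['pixels'],cv2.COLOR_RGB2HSV)
for y in [200,225]:
    m=(hsv[y,:,0]>85)&(hsv[y,:,0]<130)&(hsv[y,:,2]>150); c=np.where(m[270:360])[0]+270; print(y,c, onplane(f,[(c.min(),y),(c.max()+1,y)],77)[:,:2].round(1).tolist() if len(c) else '')
print(proj(f,[[326,338,76],[336,338,76]]).round())
```

```text
{'clock': 40.317, 'eef_pos': [331.128, 337.283, 121.519], 'tcp_rot': [-3.139, -0.002, 1.588], 'contact_force': [0.18, -0.048, 0.284], 'opening': 0.316, 'grasp_force': 0.0, 'qpos': [0.789, 0.265, 2.05, 0.005, 0.827, 0.768]}
dp units [0.015 0.002 1.613]
turn units [-0.027 -0.019  0.002]
200 [320 321 322 323 324 325 326 327 328 329 330] [[329.3, 352.9], [336.5, 353.0]]
225 [320 321 322 323 324 325 326 327 328 329] [[329.7, 335.3], [336.4, 335.5]]
[[315. 221.]
 [330. 221.]]
```

Emit:
play_rows --rows '[{"dp": [0.01, 0.03, 0.6], "turn": [0, 0, 0], "fingers": 0.68}, {"dp": [0, 0, 0.6], "turn": [0, 0, 0], "fingers": 0.68}, {"dp": [0, 0, 0.42], "turn": [0, 0, 0], "fingers": 0.68}, {"dp": [0, 0, 0], "turn": [0, 0, 0], "fingers": 0.68}, {"dp": [0, 0, 0], "turn": [0, 0, 0], "fingers": 0.68}]'

```text
clock: 40.78
eef_pos: [332.4, 338.1, 57.1]
tcp_rot: [-3.139, -0.002, 1.588]
contact_force: [0.2, -0.6, 0.5]
opening: 0.321
grasp_force: 0.0
```

Emit:
play_rows --rows '[{"dp": [0, 0, 0], "turn": [0, 0, 0], "fingers": 1}, {"dp": [0, 0, 0], "turn": [0, 0, 0], "fingers": 1}, {"dp": [0, 0, 0], "turn": [0, 0, 0], "fingers": 1}, {"dp": [0, 0, 0], "turn": [0, 0, 0], "fingers": 1}, {"dp": [0, 0, 0], "turn": [0, 0, 0], "fingers": 1}]' --force 50

```text
clock: 41.2
eef_pos: [332.8, 338.5, 57.9]
tcp_rot: [-3.141, -0.004, 1.588]
contact_force: [-0.2, -1.4, 7.3]
opening: 0.093
grasp_force: 48.9
```

Emit:
play_rows --rows '[{"dp": [0, 0.2, 0], "turn": [0, 0, 0], "fingers": 1}, {"dp": [0, 0.3, 0], "turn": [0, 0, 0], "fingers": 1}, {"dp": [0, 0.3, 0], "turn": [0, 0, 0], "fingers": 1}, {"dp": [0, 0.3, 0], "turn": [0, 0, 0], "fingers": 1}, {"dp": [0, 0.3, 0], "turn": [0, 0, 0], "fingers": 1}]'

```text
clock: 41.62
eef_pos: [389.1, 339.4, 57.9]
tcp_rot: [-3.141, -0.004, 1.588]
contact_force: [-1.9, -1.6, 7.8]
opening: 0.094
grasp_force: 49.2
```

Emit:
play_rows --rows '[{"dp": [0, 0.3, 0], "turn": [0, 0, 0], "fingers": 1}, {"dp": [0, 0.3, 0], "turn": [0, 0, 0], "fingers": 1}, {"dp": [0, 0.3, 0], "turn": [0, 0, 0], "fingers": 1}, {"dp": [0, 0.3, 0], "turn": [0, 0, 0], "fingers": 1}, {"dp": [0, 0.3, 0], "turn": [0, 0, 0], "fingers": 1}]'

```text
clock: 42.03
eef_pos: [448.6, 340.4, 57.9]
tcp_rot: [-3.14, -0.004, 1.588]
contact_force: [-9.9, 2.0, 12.5]
opening: 0.096
grasp_force: 49.8
```

Emit:
play_rows --rows '[{"dp": [0, 0.2, 0], "turn": [0, 0, 0], "fingers": 1}, {"dp": [0, 0.15, 0], "turn": [0, 0, 0], "fingers": 1}, {"dp": [0, 0, 0], "turn": [0, 0, 0], "fingers": 1}, {"dp": [0, 0, 0], "turn": [0, 0, 0], "fingers": 1}]'

```text
clock: 42.37
eef_pos: [462.7, 340.6, 58.0]
tcp_rot: [-3.14, -0.004, 1.588]
contact_force: [-0.5, -0.7, 10.3]
opening: 0.092
grasp_force: 49.7
```

Emit:
play_rows --rows '[{"dp": [0, 0.05, 0], "turn": [0, 0, 0], "fingers": 1}, {"dp": [0, 0.03, 0], "turn": [0, 0, 0], "fingers": 1}, {"dp": [0, 0, 0], "turn": [0, 0, 0], "fingers": 1}, {"dp": [0, 0, 0], "turn": [0, 0, 0], "fingers": 1}]'

```text
clock: 42.7
eef_pos: [464.8, 340.7, 57.9]
tcp_rot: [-3.139, -0.003, 1.588]
contact_force: [-6.6, 0.3, 11.9]
opening: 0.097
grasp_force: 50.0
```

Emit:
play_rows --rows '[{"dp": [0, -0.1, 0], "turn": [0, 0, 0], "fingers": 1}, {"dp": [0, 0, 0], "turn": [0, 0, 0], "fingers": 1}, {"dp": [0, 0, 0], "turn": [0, 0, 0], "fingers": 1}]'

```text
clock: 42.95
eef_pos: [462.5, 340.6, 58.0]
tcp_rot: [3.141, -0.004, 1.589]
contact_force: [1.3, -2.8, 8.4]
opening: 0.093
grasp_force: 50.0
```

Emit:
play_rows --rows '[{"dp": [0, 0.1, 0], "turn": [0, 0, 0], "fingers": 1}, {"dp": [0, 0.06, 0], "turn": [0, 0, 0], "fingers": 1}, {"dp": [0, 0, 0], "turn": [0, 0, 0], "fingers": 1}, {"dp": [0, 0, 0], "turn": [0, 0, 0], "fingers": 1}]'

```text
clock: 43.28
eef_pos: [466.9, 340.7, 57.9]
tcp_rot: [-3.138, -0.003, 1.588]
contact_force: [-7.7, -0.4, 13.7]
opening: 0.098
grasp_force: 50.9
```

Emit:
play_rows --rows '[{"dp": [0, -0.15, 0], "turn": [0, 0, 0], "fingers": 1}, {"dp": [0, -0.1, 0], "turn": [0, 0, 0], "fingers": 1}, {"dp": [0, 0, 0], "turn": [0, 0, 0], "fingers": 1}, {"dp": [0, 0, 0], "turn": [0, 0, 0], "fingers": 1}]'

```text
clock: 43.62
eef_pos: [462.1, 340.8, 58.1]
tcp_rot: [3.135, -0.005, 1.59]
contact_force: [16.3, -5.5, -2.2]
opening: 0.094
grasp_force: 49.8
```

Emit:
play_rows --rows '[{"dp": [0, 0.04, 0], "turn": [0, 0, 0], "fingers": 0.9}, {"dp": [0, 0, 0], "turn": [0, 0, 0], "fingers": 0.68}, {"dp": [0, 0, 0], "turn": [0, 0, 0], "fingers": 0.68}, {"dp": [0, 0, 0], "turn": [0, 0, 0], "fingers": 0.68}, {"dp": [0, 0, -0.5], "turn": [0, 0, 0], "fingers": 0.68}]'

```text
clock: 44.03
eef_pos: [456.8, 338.6, 73.6]
tcp_rot: [-3.134, 0.001, 1.588]
contact_force: [-1.3, -0.3, 0.6]
opening: 0.32
grasp_force: 0.0
```

Emit:
play_rows --rows '[{"dp": [0, 0, -0.9], "turn": [0, 0, 0], "fingers": 0.68}, {"dp": [0, 0, -0.9], "turn": [0, 0, 0], "fingers": 0.68}, {"dp": [0, 0, -0.6], "turn": [0, 0, 1], "fingers": 0.6}, {"dp": [0, 0, 0], "turn": [0, 0, 1], "fingers": 0.6}, {"dp": [0, 0, 0], "turn": [0, 0, 1], "fingers": 0.6}]'

```text
clock: 44.45
eef_pos: [460.0, 340.6, 174.4]
tcp_rot: [-3.14, -0.004, 1.269]
contact_force: [-0.6, 0.5, -1.0]
opening: 0.399
grasp_force: 0.0
```

Emit:
play_rows --rows '[{"dp": [0, 0, 0], "turn": [0, 0, 1], "fingers": 0.6}, {"dp": [0, 0, 0], "turn": [0, 0, 1], "fingers": 0.6}, {"dp": [-0.1, 0.8, 0], "turn": [0, 0, 0], "fingers": 0.6}, {"dp": [-0.1, 0.8, 0], "turn": [0, 0, 0], "fingers": 0.6}, {"dp": [-0.1, 0.8, 0], "turn": [0, 0, 0], "fingers": 0.6}]'

```text
clock: 44.87
eef_pos: [537.7, 282.6, 172.0]
tcp_rot: [-3.138, -0.001, 1.067]
contact_force: [0.7, -0.0, -0.2]
opening: 0.401
grasp_force: 0.0
```

Emit:
play_rows --rows '[{"dp": [-0.1, 0.75, 0], "turn": [0, 0, 0], "fingers": 0.6}, {"dp": [0, 0, 0], "turn": [0, 0, 0], "fingers": 0.6}, {"dp": [0, 0, 0], "turn": [0, 0, 0], "fingers": 0.6}, {"dp": [0, 0, 0], "turn": [0, 0, 0], "fingers": 0.6}]'

```text
clock: 45.2
eef_pos: [561.0, 264.9, 171.4]
tcp_rot: [-3.137, -0.0, 1.064]
contact_force: [-0.6, 0.0, -0.1]
opening: 0.399
grasp_force: 0.0
```

Run:
```python
from h import *
st(); plan([566.5,265.3,111.5],1.063)
f=grab('wrist','w13.png'); hsv=cv2.cvtColor(f['pixels'],cv2.COLOR_RGB2HSV)
p=proj(f,[[566.5,265.3,122]])[0]; print(p.round()); x,y=p.astype(int)
w=np.zeros(hsv.shape[:2],np.uint8); cv2.circle(w,(x,y),40,1,-1); w&=((hsv[...,2]<60)).astype(np.uint8)
c=max(cv2.findContours(w,0,2)[0],key=cv2.contourArea); e=cv2.minAreaRect(c); P=onplane(f,cv2.boxPoints(e),120)[:,:2]; print(e,P.round(1).tolist(),P.mean(0))
```

```text
{'clock': 45.2, 'eef_pos': [560.978, 264.88, 171.407], 'tcp_rot': [-3.137, -0.0, 1.064], 'contact_force': [-0.584, 0.027, -0.085], 'opening': 0.399, 'grasp_force': 0.0, 'qpos': [0.437, 0.408, 1.696, 0.004, 1.04, 0.941]}
dp units [0.076 0.122 1.497]
turn units [-0.043 -0.002  0.013]
[329. 215.]
((328.9093322753906, 211.94497680664062), (15.284181594848633, 60.1370735168457), 1.5074357986450195) [[551.0, 249.8], [573.2, 287.6], [582.0, 282.5], [560.4, 244.3]] [566.6201652  266.03046843]
```

Bar confirmed at (566.6, 266), aligned with the fingers. I'm turning the right dial off the code.

Emit:
play_rows --rows '[{"dp": [0.08, 0.11, 0.5], "turn": [-0.04, 0, 0], "fingers": 0.6}, {"dp": [0, 0, 0.6], "turn": [0, 0, 0], "fingers": 0.6}, {"dp": [0, 0, 0.38], "turn": [0, 0, 0], "fingers": 0.6}, {"dp": [0, 0, 0], "turn": [0, 0, 0], "fingers": 0.6}, {"dp": [0, 0, 0], "turn": [0, 0, 0], "fingers": 0.6}]'

```text
clock: 45.67
eef_pos: [566.0, 266.1, 112.1]
tcp_rot: [-3.141, 0.001, 1.066]
contact_force: [-0.1, 0.7, 1.2]
opening: 0.4
grasp_force: 0.0
```

Emit:
play_rows --rows '[{"dp": [0, 0, 0], "turn": [0, 0, 0], "fingers": 1}, {"dp": [0, 0, 0], "turn": [0, 0, 0], "fingers": 1}, {"dp": [0, 0, 0], "turn": [0, 0, 0], "fingers": 1}, {"dp": [0, 0, 0], "turn": [0, 0, 0], "fingers": 1}, {"dp": [0, 0, 0], "turn": [0, 0, 0], "fingers": 1}]' --force 30

```text
clock: 46.08
eef_pos: [567.7, 266.3, 114.1]
tcp_rot: [3.14, -0.003, 1.065]
contact_force: [-3.9, 2.1, 7.0]
opening: 0.114
grasp_force: 32.1
```

Emit:
play_rows --rows '[{"dp": [0, 0, 0], "turn": [0, 0, 1], "fingers": 1}, {"dp": [0, 0, 0], "turn": [0, 0, 1], "fingers": 1}, {"dp": [0, 0, 0], "turn": [0, 0, 1], "fingers": 1}, {"dp": [0, 0, 0], "turn": [0, 0, 1], "fingers": 1}, {"dp": [0, 0, 0], "turn": [0, 0, 1], "fingers": 1}]'

```text
clock: 46.5
eef_pos: [568.0, 266.0, 114.1]
tcp_rot: [3.141, -0.003, 0.536]
contact_force: [-1.9, 0.6, 5.6]
opening: 0.114
grasp_force: 32.1
```

Emit:
play_rows --rows '[{"dp": [0, 0, 0], "turn": [0, 0, 1], "fingers": 1}, {"dp": [0, 0, 0], "turn": [0, 0, 1], "fingers": 1}, {"dp": [0, 0, 0], "turn": [0, 0, 1], "fingers": 1}, {"dp": [0, 0, 0], "turn": [0, 0, 1], "fingers": 1}, {"dp": [0, 0, 0], "turn": [0, 0, 1], "fingers": 1}]'

```text
clock: 46.92
eef_pos: [568.1, 265.5, 114.1]
tcp_rot: [-3.141, -0.003, 0.013]
contact_force: [-0.7, -2.1, 6.5]
opening: 0.116
grasp_force: 32.1
```

Emit:
play_rows --rows '[{"dp": [0, 0, 0], "turn": [0, 0, 0], "fingers": 0.6}, {"dp": [0, 0, 0], "turn": [0, 0, 0], "fingers": 0.6}, {"dp": [0, 0, 0], "turn": [0, 0, 0], "fingers": 0.6}, {"dp": [0, 0, -0.5], "turn": [0, 0, 0], "fingers": 0.6}, {"dp": [0, 0, -0.9], "turn": [0, 0, 0], "fingers": 0.6}]'

```text
clock: 47.33
eef_pos: [564.6, 264.3, 165.1]
tcp_rot: [3.139, 0.006, 0.02]
contact_force: [-0.0, 0.9, -0.4]
opening: 0.404
grasp_force: 0.0
```

Emit:
play_rows --rows '[{"dp": [0, 0, -1], "turn": [0, 0, 0], "fingers": 0.6}, {"dp": [0, 0, -1], "turn": [0, 0, 0], "fingers": 0.6}, {"dp": [0, 0, -1], "turn": [0, 0, 0], "fingers": 0.6}, {"dp": [0, 0, 0], "turn": [0, 0, 0], "fingers": 0.6}]'

```text
clock: 47.67
eef_pos: [570.5, 267.0, 297.5]
tcp_rot: [-3.136, -0.013, 0.02]
contact_force: [0.7, 0.7, 0.4]
opening: 0.398
grasp_force: 0.0
```

Run:
```python
from h import *
st(); f=grab('wrist'); g=grab('side'); h=grab('scene')
o=np.zeros((600,800,3),np.uint8)
o[:300,:480]=cv2.resize(f['pixels'][:,:,::-1],(480,300),interpolation=cv2.INTER_AREA)
o[:300,480:]=cv2.resize(g['pixels'][200:300,160:267,::-1],(320,300),interpolation=cv2.INTER_CUBIC)
o[300:,:400]=cv2.resize(h['pixels'][190:310,170:330,::-1],(400,300),interpolation=cv2.INTER_CUBIC)
o[300:,400:]=cv2.resize(h['pixels'][120:280,250:463,::-1],(400,300),interpolation=cv2.INTER_CUBIC)
cv2.imwrite('pics/end.png',o)
```

```text
{'clock': 47.667, 'eef_pos': [570.465, 266.991, 297.524], 'tcp_rot': [-3.136, -0.013, 0.02], 'contact_force': [0.709, 0.697, 0.448], 'opening': 0.398, 'grasp_force': 0.0, 'qpos': [0.435, 0.3, 1.559, -0.0, 1.269, 1.986]}
```

View pics/end.png

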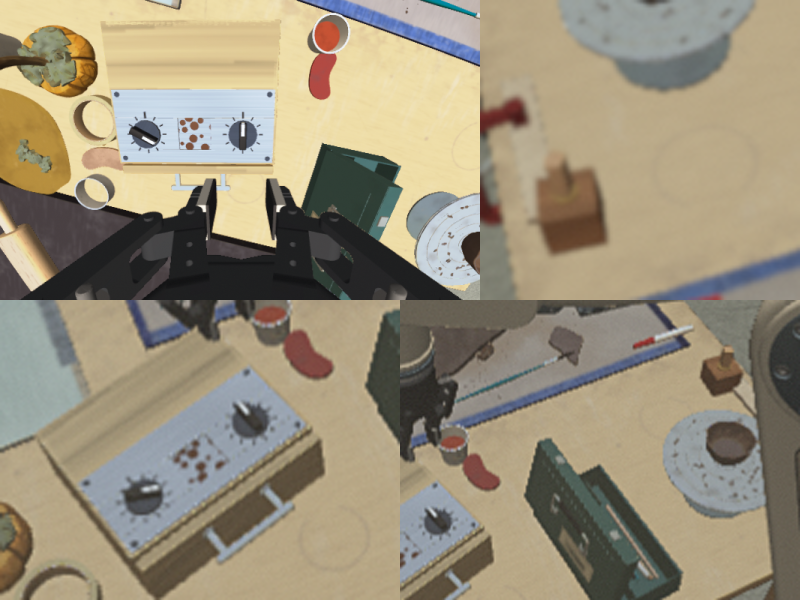

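The end view shows the drawer shut and the right dial at 12 o'clock. The pin is in its stand, the needle tool is gone from the table and the cup hasn't moved. I'm handing in.

```bash
python3 -c "
from rig import r; print(r.sign_off())"
```

```text
the job is handed in; nothing more can be done
None
```

The job is handed in: the needle tool (the only sharp tool out) is latched in the drawer, the right dial is off the code at 12 o'clock, the pin is in its stand and the glaze cup is untouched; no verdict came back.

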